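# Pack the fittings and pin the lid back on the chest

## Task

Put every pipe fitting from the bench into the green chest, then set the loose green lid on it so that its hinge barrels sit between the chest's barrels with the holes in line. Slide one red-handled pin into each end of the hinge, from the outside, fully home, so that the lid is attached again. Leave the paint tin, the screwdriver and the glue bottle where they are.

Things in the scene. Friction and masses are not known exactly. Their poses are not given: they have to be found in the camera images.
- chest: Green open chest screwed to the bench, 120 (x) x 210 (y) x 60 mm high, walls and floor 8 mm. Origin: centre of its underside; +x to its hinge side (away from the robot), +y to its left end. Four fixed steel hinge barrels, 22 mm outside, 12 mm bore, axis along chest y at x 78, z 71 mm, span y 49 to 65 and 89 to 105 mm and mirrored; outer faces flush with the chest ends.
- chest_eye_left (a point): Point on the chest's hinge axis in the middle of the 24 mm gap between the two left barrels (chest x 78, y 77, z 71 mm): the centre of the lid's left barrel belongs here.
- chest_eye_right (a point): The same at the right end (chest x 78, y -77, z 71 mm).
- lid: Loose green lid, about 0.4 kg, 117 (x) x 210 (y) x 10 mm, flat on the bench at the robot's right, right way up. Origin on its underside; seated, it lies at chest (0, 0, 60 mm) with the chest's axes (its plate spans x -60 to 57 mm). Two steel barrels, 16 mm long, 22 mm outside, 12 mm bore, stick out beyond its +x edge, with 4 mm of play to each side between the chest's barrels.
- lid_eye_left (a point): Centre of the bore of the lid's left barrel (lid x 78, y 77, z 11 mm), bore along lid y.
- lid_eye_right (a point): Centre of the bore of the lid's right barrel (lid x 78, y -77, z 11 mm).
- lid_grip (a point): Point in the wooden grip bar on the lid's top (lid x 2, y 0, z 33 mm), near the centre of mass. The bar is 18 (x) x 80 (y) mm and stands from lid z 10 (the lid's top face) to 42 mm.
- pin_a: Loose hinge pin, 90 g: red square grip 24 x 24 x 40 mm long; an 8 mm steel shaft sticks out 72 mm from one end, its last 10 mm tapering to 3 mm. Origin: centre of the grip; +x along the shaft. Lies level on any side of the grip (origin 12 mm up). Fits either hinge end. Fully home, the grip touches the outer barrel (pin origin 20 mm outside its face), the tip 16 mm beyond the inner one.
- pin_a_tip (a point): Tip of pin_a's shaft, 92 mm from the pin's origin along its x.
- pin_b: The second hinge pin, same as pin_a.
- pin_b_tip (a point): Tip of pin_b's shaft.
- coupling: Brass coupling, 32 mm across, 38 mm high, 0.14 kg. The pipe fitting's origin is the centre of its underside when upright, z along its axis to its top. Stands on the bench to the robot's left. May be absent.
- cap: Copper pipe cap, 34 mm diameter, 36 mm high, 0.08 kg. The pipe fitting's origin is the centre of its underside when upright, z along its axis to its top. Stands on the bench to the robot's left. May be absent.
- sleeve: Blue plastic sleeve with a black top, 32 mm diameter, 38 mm high, 0.05 kg. The pipe fitting's origin is the centre of its underside when upright, z along its axis to its top. Stands on the bench to the robot's left. May be absent.
- bush: Steel bush, 34 mm diameter, 36 mm high, 0.13 kg. The pipe fitting's origin is the centre of its underside when upright, z along its axis to its top. Stands on the bench to the robot's left. May be absent.
- paint_tin: Bystander: paint tin, 74 mm diameter, 90 mm high, beyond the lid. Origin: centre of its underside.
- screwdriver: Bystander: screwdriver with a yellow handle, lying at the far side of the bench.
- glue: Bystander: white glue bottle, 52 mm diameter, 130 mm high, at the robot's left side.
Not all that is in view belongs to the job. What is shaped like the pin_a but blue or turquoise is not meant.

How it is judged (in metres and radians):
On the way, in this order (a step that is already met when the one before it is completed fails the run):
1. every fitting lies in the chest, let go (x of coupling in the frame of chest between -0.055 and 0.055 m and y of coupling in the frame of chest between -0.1 and 0.1 m and z of coupling in the frame of chest between 0.002 and 0.05 m and linear speed of each of coupling, cap, sleeve, bush below 0.05 m/s and contact force between the fingers and coupling below 0.2 N and x of cap in the frame of chest between -0.055 and 0.055 m and y of cap in the frame of chest between -0.1 and 0.1 m and z of cap in the frame of chest between 0.002 and 0.05 m and contact force between the fingers and cap below 0.2 N and x of sleeve in the frame of chest between -0.055 and 0.055 m and y of sleeve in the frame of chest between -0.1 and 0.1 m and z of sleeve in the frame of chest between 0.002 and 0.05 m and contact force between the fingers and sleeve below 0.2 N and x of bush in the frame of chest between -0.055 and 0.055 m and y of bush in the frame of chest between -0.1 and 0.1 m and z of bush in the frame of chest between 0.002 and 0.05 m and contact force between the fingers and bush below 0.2 N), for 0.2 s.
2. the lid lies on the chest, let go, its two barrels in line with the chest's (all of step 1 and distance between lid_eye_left and chest_eye_left below 0.008 m and distance between lid_eye_right and chest_eye_right below 0.008 m and angle between lid's own z axis and vertical below 0.06 rad and linear speed of lid below 0.03 m/s and contact force between the fingers and lid below 0.2 N), for 0.2 s.
At the end, for the whole second after the job is handed in: All fittings inside the chest; lid flat on it (tilt under 0.06 rad), its barrels within 8 mm of their places on the hinge axis; a pin in each hinge end through all three barrels, tip within 6 mm of the axis, grip within 5 mm of the outer barrel; all at rest, let go (all of step 2 and (((y of pin_a_tip in the frame of chest between 0.0275 and 0.0395 m and x of pin_a_tip in the frame of chest between 0.072 and 0.084 m and z of pin_a_tip in the frame of chest between 0.065 and 0.077 m and angle between the x axis of pin_a and the y axis of chest, either way round below 0.12 rad and linear speed of pin_a below 0.03 m/s) and (y of pin_b_tip in the frame of chest between -0.0395 and -0.0275 m and x of pin_b_tip in the frame of chest between 0.072 and 0.084 m and z of pin_b_tip in the frame of chest between 0.065 and 0.077 m and angle between the x axis of pin_b and the y axis of chest, either way round below 0.12 rad and linear speed of pin_b below 0.03 m/s)) or ((y of pin_a_tip in the frame of chest between -0.0395 and -0.0275 m and x of pin_a_tip in the frame of chest between 0.072 and 0.084 m and z of pin_a_tip in the frame of chest between 0.065 and 0.077 m and angle between the x axis of pin_a and the y axis of chest, either way round below 0.12 rad and linear speed of pin_a below 0.03 m/s) and (y of pin_b_tip in the frame of chest between 0.0275 and 0.0395 m and x of pin_b_tip in the frame of chest between 0.072 and 0.084 m and z of pin_b_tip in the frame of chest between 0.065 and 0.077 m and angle between the x axis of pin_b and the y axis of chest, either way round below 0.12 rad and linear speed of pin_b below 0.03 m/s)))); the robot touches nothing.
It fails at once if a bystander (paint tin, screwdriver, glue bottle) is moved by more than 3 cm (distance of any of paint_tin, screwdriver, glue from where it was at the start of the episode above 0.03 m).
Of coupling, cap, sleeve, bush only 2 to 4 are there at a start; the rules pass over those that are not, and their reading is None.
At some moment in a run one of coupling, cap, sleeve, bush, pin_a, pin_b may be knocked a few centimetres aside while the robot is not near it.
Once in a run the grip may slacken for a moment while it holds something.
It also fails if it takes over 210 s, if anything falls off the work surface, if the arm or the gripper's body presses on something with over 40 N, if the wrist force passes 120 N, or if a joint passes its speed limit or range.

## Robot

A 6-joint arm with a two-finger parallel gripper is mounted at the origin on the work surface. World frame = base frame: x ahead of the robot, y to its left, z up, the work surface at z = 0. Lengths are in mm, angles in rad, forces in N, time in s.
With the tool pointing down it reaches from about 350 to 775 mm from the base axis. Payload 7.3 kg.
Tool frame: the origin (TCP) lies between the finger pads; the fingertips stand 17 mm ahead of it and the grasp point (between the pads) lies 2 mm behind it; z points along the fingers, y is the direction in which the jaws open and shut (so a half turn about z gives the same grasp; the last joint's range is limited). The gripper opens to 92 mm and grips with 3 to 60 N. Pads are 19 mm wide; open, the fingers measure 130 mm over their backs; the gripper's body (75 mm by 190 mm) begins 47 mm behind the grasp point.
Start: joints at [-1.3, 0.342, 1.524, -0, 1.275, -0.146], TCP at [212.562, -480.063, 243.741] pointing down, gripper open.
Joint ranges: [-2.53, 2.53], [-0.77, 2.02], [0.04, 2.7], [-1, 4.14], [0.28, 2.66], [-3.11, 3.11]. Speed limits (rad/s): [2.57, 2.57, 3.14, 3.14, 3.14, 3.14].

## Interface

Orientations are given as [roll, pitch, yaw] about the fixed x, y, z axes, in that order (R = Rz(yaw) Ry(pitch) Rx(roll)).
In Python, from plant import get_obs, capture, get_calibration, close_job gives the robot as it stands.
- The arm moves only by the tool carry_out, never from a script. Its argument "moves" is one flat list of numbers, 7 for each row, row after row: the shift along the tool's x, y, z normalised to -1 to 1, where 1 is 40 cm, then the turn, a rotation vector about the tool's x, y, z normalised to -1 to 1, where 1 is 30 degrees, then the opening, from 0 (shut) to 1 (fully open). A call has exactly 8 rows; each row is the pose to reach, as a shift and turn from the pose measured when the call began, along the tool's axes at that moment; what a row does not reach only later rows make up. A row lasts 1/10 s, in which the tool goes at most 50 mm and 8.59 degrees, less where a joint would pass 70% of its speed; a pose out of reach is approached as far as the arm can. A call with a number of a shift or a turn outside -1 to 1 is refused whole. A call with a gripper value outside its range is refused whole. The fingers move at their own pace and stop on an object; the grip force is fixed at half the most. Time passes only in rows, so rows that repeat a pose let the fingers close, or fill a call up. It gives the time, the measured TCP pose, the force and the opening at its end, in the units of the state.
- get_obs(): the state, without advancing time (a new reading comes with each control period).
- capture(name): name is "scene" or "top" or "wrist"; returns the picture (384x512x3 uint8, red, green, blue); there is no depth.
- get_calibration(name): a dict with "vfov" (degrees; the focal length in pixels is half the picture's height over the tangent of half this angle, whatever the lens; pixels are square), "cx", "cy" (the principal point, pixels), "dist" ([k1, k2, p1, p2, k3] as OpenCV has them; the pictures are not rectified), "cam_to_world" (4x4, takes a point from camera to world coordinates). Camera axes: x right, y up, looking along -z (the intrinsics and any distortion apply to the point x, -y, -z); pixel columns grow to the right and rows downward; lengths in mm; the calibration is good to about 2 mm. A picture is of the moment at which its call begins: read the wrist's pose just before it. get_calibration takes no time and is no camera call; for the wrist camera it gives the pose at the moment of the call.
- close_job(): hands the job in, once; it reports no verdict.
The state is a dict: "time": time; "joint_positions": joint angles; "dq": joint speeds; "tau": joint torques, N m; "tool_pos": TCP position; "tcp_rot": TCP orientation; "contact_force": force on the tool from outside, world axes, zero at the start; "moment": the same for the moment, N m; "grip_width": finger opening in mm.
Only numpy, scipy, OpenCV 4.12 (cv2) and the standard library are available. Lean on these libraries where they do the work, as an engineer would, in place of code of your own. Each camera call takes 0.05 s, during which the arm holds its last target.

## Working session

There is one attempt and no reset: what is moved stays moved. The work goes in short steps, Python scripts to look and compute and a tool call to move; the robot and the scene stay as the last step left them, time stands still between calls to the robot, and variables do not carry over. Pictures are saved under pics/ and viewed, and the job is handed in when it is done.

Besides the shell and the picture viewer there is one more tool, called after "Call:" by a JSON object that holds its "method" and its "body". carry_out: Moves the arm, as the interface text tells. Scaled input: -1 to 1 covers 40 cm each way for a shift and 30 degrees each way for a turn. Its arguments: {"type":"object","properties":{"moves":{"type":"array","items":{"type":"number"}}},"required":["moves"]}

```bash
ls; mkdir -p pics; cat > h.py <<'E'
import numpy as np, cv2
from plant import get_obs, capture, get_calibration, close_job
from scipy.spatial.transform import Rotation as R
def snap(n,f):
    im=capture(n); cv2.imwrite(f'pics/{f}.png',im[:,:,::-1]); return im
def K(c):
    f=192/np.tan(np.radians(c['vfov'])/2); return np.array([[f,0,c['cx']],[0,f,c['cy']],[0,0,1.]])
def pix2w(c,uv,z):
    p=cv2.undistortPoints(np.array([[uv]],float),K(c),np.array(c['dist'],float))[0,0]
    T=np.array(c['cam_to_world']); d=T[:3,:3]@np.array([p[0],-p[1],-1]); o=T[:3,3]
    return o+d*(z-o[2])/d[2]
def w2pix(c,P):
    T=np.array(c['cam_to_world']); q=(np.atleast_2d(P)-T[:3,3])@T[:3,:3]
    q=q*np.array([1,-1,-1]); return cv2.projectPoints(q,np.zeros(3),np.zeros(3),K(c),np.array(c['dist'],float))[0][:,0]
E
python3 - <<'E'
from h import *
for n in ['scene','top','wrist']:
    c=get_calibration(n); print(n,c['vfov'],c['cx'],c['cy'],c['dist'],np.round(c['cam_to_world'],3).tolist())
    snap(n,n+'0')
print(get_obs())
E
```

```text
pics
scene 51.55521954216995 258.3617914043198 197.4107461088323 [0.04370611 0.         0.         0.         0.        ] [[-0.883, -0.261, 0.391, 1054.594], [0.47, -0.457, 0.755, 1075.819], [-0.018, 0.85, 0.526, 776.67], [0.0, 0.0, 0.0, 1.0]]
top 51.995406556666474 252.24383582881956 190.8815903484898 [0.03454439 0.         0.         0.         0.        ] [[-0.021, 0.98, -0.197, 273.145], [-1.0, -0.022, -0.005, 80.174], [-0.01, 0.197, 0.98, 1462.07], [0.0, 0.0, 0.0, 1.0]]
wrist 60.89309958750307 255.8393482302697 186.20762307005074 [0.02008471 0.         0.         0.         0.        ] [[0.405, 0.88, 0.247, 278.064], [-0.915, 0.39, 0.108, -450.875], [-0.001, -0.27, 0.963, 383.594], [0.0, 0.0, 0.0, 1.0]]
{'time': 0.15, 'joint_positions': array([-1.30000312e+00,  3.42558092e-01,  1.52471266e+00, -2.03196777e-05,
        1.27539186e+00, -1.46007914e-01]), 'dq': array([ 0.00020836, -0.00221022, -0.0035007 , -0.00158873,  0.00084863,
       -0.00101861]), 'tau': array([ 5.30602574e-05, -4.31472731e+01, -2.44351244e+01,  7.16913957e-02,
        5.38369536e-02, -9.01291560e-05]), 'tool_pos': array([ 212.48426335, -479.80930055,  243.23662841]), 'tcp_rot': array([-3.14053125e+00, -1.36442170e-04,  4.16806970e-01]), 'contact_force': array([-0.38699461, -0.18823098, -0.32523747]), 'moment': array([-0.00164525, -0.00318054,  0.02022649]), 'grip_width': 91.34204053386}
```

View pics/top0.png

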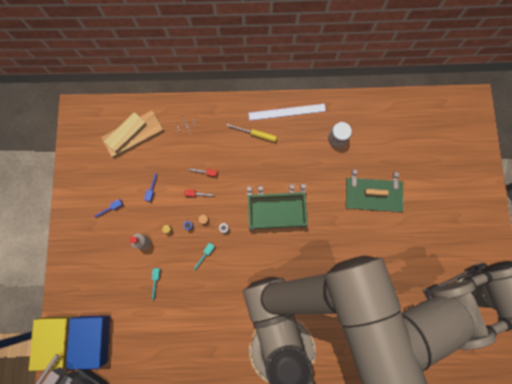

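View pics/scene0.png

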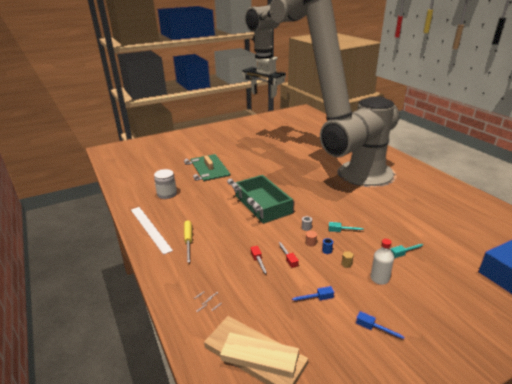

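View pics/wrist0.png

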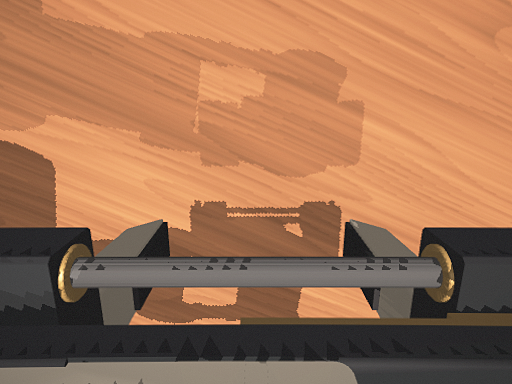

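The top view shows four fittings: brass (167,230), blue (188,226), copper (204,220) and steel (224,228). The two red pins are at (205,172) and (198,194), the chest at (277,211) and the lid at (375,195). The blue (151,190; 110,208) and turquoise (205,256; 155,282) pin shapes are decoys. I'll enlarge to confirm.

```bash
python3 - <<'E'
import cv2
im=cv2.imread('pics/top0.png')
a=cv2.resize(im[150:250,130:240],None,fx=7,fy=6,interpolation=cv2.INTER_CUBIC)
a=cv2.resize(im[155:245,140:240],None,fx=6.5,fy=6.5,interpolation=cv2.INTER_CUBIC);cv2.imwrite('pics/c1.png',a)
a=cv2.resize(im[160:240,235:325],None,fx=7,fy=7,interpolation=cv2.INTER_CUBIC);cv2.imwrite('pics/c2.png',a)
a=cv2.resize(im[160:220,335:415],None,fx=9,fy=9,interpolation=cv2.INTER_CUBIC);cv2.imwrite('pics/c3.png',a)
E
```

```text
(no output)
```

View pics/c1.png

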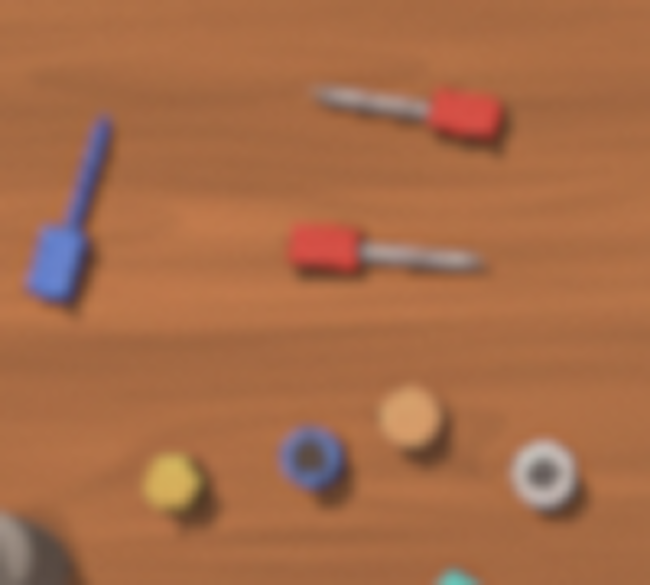

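View pics/c2.png

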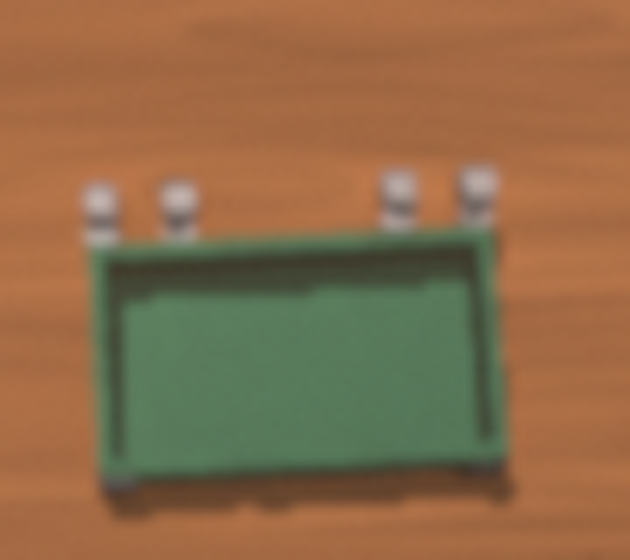

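View pics/c3.png

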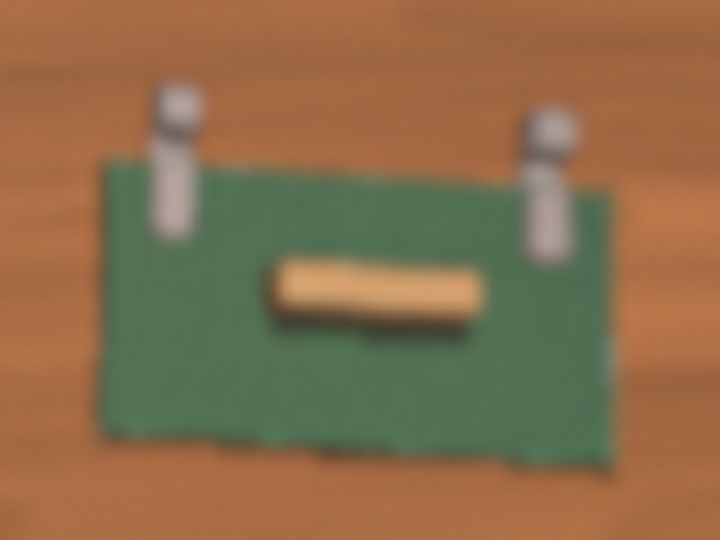

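```bash
python3 - <<'E'
from h import *
c=get_calibration('top')
def g(o,s,xy,z): return pix2w(c,(o[0]+(xy[0]+.5)/s-.5,o[1]+(xy[1]+.5)/s-.5),z).round(1)
o=(140,155);s=6.5
for n,xy,z in [('coupling',(174,483),38),('sleeve',(313,458),38),('cap',(411,418),36),('bush',(544,475),36),('pinAgrip',(466,114),24),('tipA',(315,93),12),('pinBgrip',(325,247),24),('tipB',(485,263),12)]: print(n,g(o,s,xy,z))
o=(235,160);s=7
for xy in [(92,247),(492,234),(507,458),(103,470)]: print('chest',g(o,s,xy,60))
for xy in [(100,197),(179,195),(399,187),(478,182)]: print('barrel top',g(o,s,xy,82))
o=(335,160);s=9
for xy in [(108,160),(610,188),(610,465),(102,435)]: print('lid',g(o,s,xy,10))
for xy in [(180,103),(553,130)]: print('eye',g(o,s,xy,22))
for xy in [(280,285),(480,295)]: print('bar',g(o,s,xy,42))
for n,uv in [('glue',(139,241)),('tin',(341,131))]: print(n,pix2w(c,uv,100))
E
```

```text
coupling [425.7 401.7  38. ]
sleeve [437.9 324.5  38. ]
cap [459.4 270.2  36. ]
bush [425.7 195.8  36. ]
pinAgrip [637.3 240.7  24. ]
tipA [655.  330.3  12. ]
pinBgrip [560.6 321.5  24. ]
tipB [551.5 231.1  12. ]
chest [540.2 104.5  60. ]
chest [ 542.4 -102.5   60. ]
chest [ 426.2 -104.7   60. ]
chest [424.5 101.   60. ]
barrel top [562.   99.6  82. ]
barrel top [562.1  59.1  82. ]
barrel top [563.7 -53.4  82. ]
barrel top [565.4 -93.8  82. ]
lid [ 608.6 -268.6   10. ]
lid [ 591.7 -475.3   10. ]
lid [ 475.5 -464.2   10. ]
lid [ 492.3 -258.3   10. ]
eye [ 629.5 -297.2   22. ]
eye [ 614.3 -449.8   22. ]
bar [ 547.5 -326.9   42. ]
bar [ 541.5 -406.9   42. ]
glue [379.58197457 480.57831316 100.        ]
tin [ 760.38685298 -238.41476604  100.        ]
```

```bash
cat >> h.py <<'E'
def plan(*tg):
    """targets (x,y,z,yawdeg)"""
    o=get_obs(); R0=R.from_euler('xyz',o['tcp_rot'])
    print('t',round(o['time'],2),'pos',o['tool_pos'].round(1),'rpy',np.degrees(o['tcp_rot']).round(1),'w',round(o['grip_width'],1),'F',o['contact_force'].round(1))
    for t in tg:
        s=R0.inv().apply(np.array(t[:3])-o['tool_pos'])/400
        Rt=R.from_euler('xyz',[np.pi,0,np.radians(t[3])])
        r=np.degrees((R0.inv()*Rt).as_rotvec())/30
        print(t,'->',s.round(4).tolist(),r.round(3).tolist())
E
python3 -c "
from h import *
plan((400,-300,250,40),(450,-150,250,54),(450,270,250,90))"
```

```text
t 0.15 pos [ 212.5 -479.8  243.2] rpy [-179.9   -0.    23.9] w 91.3 F [-0.4 -0.2 -0.3]
(400, -300, 250, 40) -> [0.6106, -0.2213, -0.0166] [-0.002, -0.001, -0.537]
(450, -150, 250, 54) -> [0.8768, -0.5136, -0.0162] [-0.002, -0.001, -1.004]
(450, 270, 250, 90) -> [1.3018, -1.4737, -0.0152] [-0.002, -0.001, -2.204]
```

Call:
{"method": "carry_out", "body": {"moves": [0.11,-0.05,-0.01,0,0,-0.1,0.6,0.22,-0.1,-0.02,0,0,-0.25,0.6,0.33,-0.15,-0.02,0,0,-0.4,0.6,0.44,-0.2,-0.02,0,0,-0.5,0.6,0.55,-0.25,-0.02,0,0,-0.6,0.6,0.65,-0.3,-0.02,0,0,-0.75,0.6,0.75,-0.38,-0.02,0,0,-0.85,0.6,0.85,-0.45,-0.02,0,0,-1,0.6]}}

```text
time: 0.95
tool_pos: [451.0, -175.7, 251.3]
tcp_rot: [-3.14, -0.001, 0.943]
contact_force: [0.4, -0.6, 0.8]
grip_width: 55.1
```

```bash
python3 -c "
from h import *
plan((450,120,250,84),(450,270,250,90))"
```

```text
t 0.95 pos [ 451.  -175.7  251.3] rpy [-179.9   -0.    54. ] w 55.1 F [ 0.4 -0.6  0.8]
(450, 120, 250, 84) -> [0.5967, -0.4365, 0.0042] [-0.002, -0.002, -1.0]
(450, 270, 250, 90) -> [0.9001, -0.6569, 0.0047] [-0.002, -0.002, -1.2]
```

Call:
{"method": "carry_out", "body": {"moves": [0.9,-0.657,0,0,0,-1,0.6,0.9,-0.657,0,0,0,-1,0.6,0.9,-0.657,0,0,0,-1,0.6,0.9,-0.657,0,0,0,-1,0.6,0.9,-0.657,0,0,0,-1,0.6,0.9,-0.657,0,0,0,-1,0.6,0.9,-0.657,0,0,0,-1,0.6,0.9,-0.657,0,0,0,-1,0.6]}}

```text
time: 1.75
tool_pos: [449.4, 224.5, 251.8]
tcp_rot: [-3.141, -0.001, 1.466]
contact_force: [0.9, -0.1, 0.5]
grip_width: 55.2
```

```bash
python3 -c "
from h import *
plan((450,250,250,95))
snap('wrist','w1')
snap('top','t1')
print(get_obs()['tool_pos'])
np.save('w1c.npy',get_calibration('wrist'),allow_pickle=True)"
```

```text
t 1.75 pos [449.4 224.5 251.8] rpy [-1.799e+02 -1.000e-01  8.400e+01] w 55.2 F [ 0.9 -0.1  0.5]
(450, 250, 250, 95) -> [0.0637, -0.0052, 0.0045] [-0.002, -0.002, -0.366]
[448.94699531 227.64507491 251.43216626]
```

View pics/w1.png

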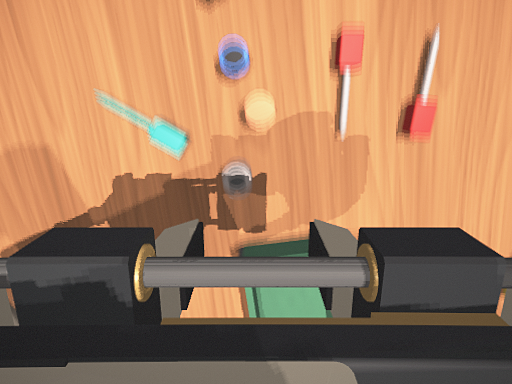

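The wrist view is blurred because the arm was still moving. Sleeve (233,58), cap (260,110), bush (237,180) and both red pins are visible. I'll settle and look again.

Call:
{"method": "carry_out", "body": {"moves": [0.16,-0.01,0,0,0,-0.25,0.6,0.16,-0.01,0,0,0,-0.25,0.6,0.16,-0.01,0,0,0,-0.25,0.6,0.16,-0.01,0,0,0,-0.25,0.6,0.16,-0.01,0,0,0,-0.25,0.6,0.16,-0.01,0,0,0,-0.25,0.6,0.16,-0.01,0,0,0,-0.25,0.6,0.16,-0.01,0,0,0,-0.25,0.6]}}

```text
time: 2.65
tool_pos: [451.4, 291.2, 251.8]
tcp_rot: [-3.141, -0.003, 1.603]
contact_force: [1.2, 0.7, 0.9]
grip_width: 55.1
```

```bash
python3 -c "
from h import *
plan((450,250,250,95))
c=get_calibration('wrist')
snap('wrist','w2')
np.save('w2c.npy',c,allow_pickle=True)"
```

```text
t 2.65 pos [451.4 291.2 251.8] rpy [-180.    -0.2   91.8] w 55.1 F [1.2 0.7 0.9]
(450, 250, 250, 95) -> [-0.1028, -0.0068, 0.0042] [-0.001, -0.006, -0.106]
```

View pics/w2.png

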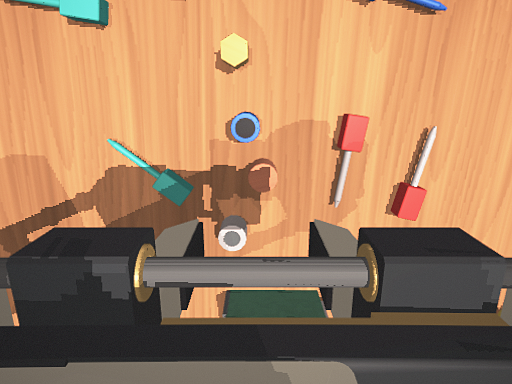

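```bash
python3 -c "
import cv2
im=cv2.imread('pics/w2.png')
cv2.imwrite('pics/c4.png',cv2.resize(im[20:260,190:300],None,fx=2.5,fy=2.5,interpolation=cv2.INTER_CUBIC))
cv2.imwrite('pics/c5.png',cv2.resize(im[100:225,320:450],None,fx=4.5,fy=4.5,interpolation=cv2.INTER_CUBIC))"
```

```text
(no output)
```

View pics/c4.png

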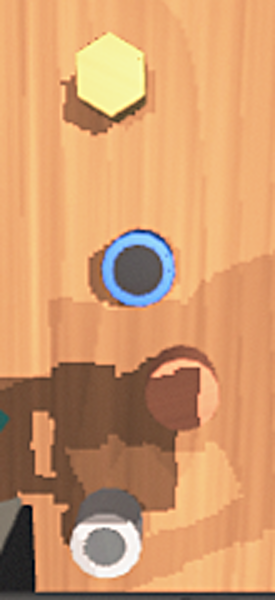

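View pics/c5.png

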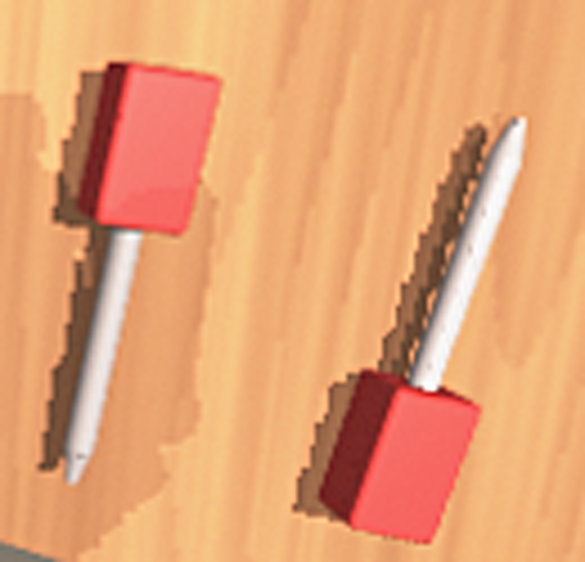

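```bash
python3 - <<'E'
from h import *
c=np.load('w2c.npy',allow_pickle=True).item()
def g(o,s,xy,z): return pix2w(c,(o[0]+(xy[0]+.5)/s-.5,o[1]+(xy[1]+.5)/s-.5),z).round(1)
o=(190,20);s=2.5
for n,xy,z in [('coupling',(110,75),38),('hexv1',(110,32),38),('hexv2',(110,118),38),('sleeve',(139,268),38),('cap',(182,395),36),('bush',(106,548),36)]: print(n,g(o,s,xy,z))
o=(320,100);s=4.5
for n,xy,z in [('Bgrip',(158,150),24),('Btip',(71,482),12),('Bsh0',(125,231),12),('Agrip',(415,468),24),('Atip',(520,118),12),('Ash0',(427,388),12)]:print(n,g(o,s,xy,z))
print(pix2w(get_calibration('top'),(141,241),125),pix2w(get_calibration('top'),(134,240),130))
plan((425,402,130,92))
E
```

```text
coupling [424.5 406.4  38. ]
hexv1 [424.3 422.2  38. ]
hexv2 [424.7 390.2  38. ]
sleeve [437.9 330.2  38. ]
cap [458.4 274.3  36. ]
bush [425.2 198.4  36. ]
Bgrip [559.9 326.   24. ]
Btip [550.  234.4  12. ]
Bsh0 [557.3 303.7  12. ]
Agrip [636.5 245.2  24. ]
Atip [654.  335.4  12. ]
Ash0 [642.2 263.9  12. ]
[377.46760249 466.49701946 125.        ] [380.9856494  488.65746917 130.        ]
t 2.7 pos [451.4 291.3 251.8] rpy [-180.    -0.2   91.8] w 55.4 F [-1.1 -0.1 -0.2]
(425, 402, 130, 92) -> [0.2777, -0.0568, 0.3054] [-0.002, -0.006, -0.006]
```

```bash
python3 -c "
from h import *
plan((425,198,120,90),(425,198,31,90))"
```

```text
t 2.7 pos [451.4 291.3 251.8] rpy [-180.    -0.2   91.8] w 55.4 F [-1.1 -0.1 -0.2]
(425, 198, 120, 90) -> [-0.2322, -0.0731, 0.3288] [-0.002, -0.006, 0.061]
(425, 198, 31, 90) -> [-0.2329, -0.0729, 0.5513] [-0.002, -0.006, 0.061]
```

Call:
{"method": "carry_out", "body": {"moves": [-0.232,-0.073,0.33,0,-0.006,0.06,0.6,-0.232,-0.073,0.33,0,-0.006,0.06,0.6,-0.232,-0.073,0.33,0,-0.006,0.06,0.6,-0.232,-0.073,0.33,0,-0.006,0.06,0.6,-0.232,-0.073,0.33,0,-0.006,0.06,0.6,-0.233,-0.073,0.44,0,-0.006,0.06,0.6,-0.233,-0.073,0.551,0,-0.006,0.06,0.6,-0.233,-0.073,0.551,0,-0.006,0.06,0.6]}}

```text
time: 3.5
tool_pos: [422.7, 197.7, 27.7]
tcp_rot: [-3.133, 0.002, 1.572]
contact_force: [-0.2, -0.4, -0.3]
grip_width: 55.4
```

```bash
python3 -c "
from h import *
plan((425,198,31,90),(425,198,110,90))
snap('scene','s1')"
```

```text
t 3.5 pos [422.7 197.7  27.7] rpy [-1.795e+02  1.000e-01  9.000e+01] w 55.4 F [-0.2 -0.4 -0.3]
(425, 198, 31, 90) -> [0.0007, 0.0057, -0.0082] [-0.017, 0.004, 0.002]
(425, 198, 110, 90) -> [0.0003, 0.0039, -0.2057] [-0.017, 0.004, 0.002]
```

View pics/s1.png

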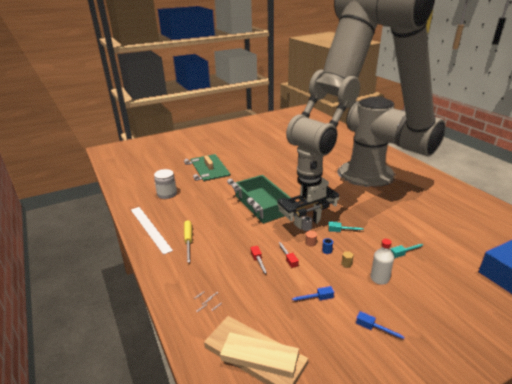

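The gripper is around the bush. Next I close and lift.

Call:
{"method": "carry_out", "body": {"moves": [0,0.006,-0.008,0,0,0,0.2,0,0.006,-0.008,0,0,0,0.2,0,0.006,-0.008,0,0,0,0.2,0,0.006,-0.008,0,0,0,0.2,0,0.006,-0.008,0,0,0,0.2,0,0.006,-0.008,0,0,0,0.2,0,0.004,-0.1,0,0,0,0.2,0,0.004,-0.2,0,0,0,0.2]}}

```text
time: 4.35
tool_pos: [425.3, 198.0, 110.9]
tcp_rot: [-3.134, 0.002, 1.572]
contact_force: [0.9, 0.3, -1.4]
grip_width: 32.1
```

```bash
python3 -c "
from h import *
plan((484,-68,120,91),(484,-68,47,91))
snap('wrist','w3')"
```

```text
t 4.35 pos [425.3 198.  110.9] rpy [-1.796e+02  1.000e-01  9.010e+01] w 32.1 F [ 0.9  0.3 -1.4]
(484, -68, 120, 91) -> [-0.6651, 0.146, -0.0227] [-0.014, 0.003, -0.031]
(484, -68, 47, 91) -> [-0.6648, 0.1474, 0.1598] [-0.014, 0.003, -0.031]
```

View pics/w3.png

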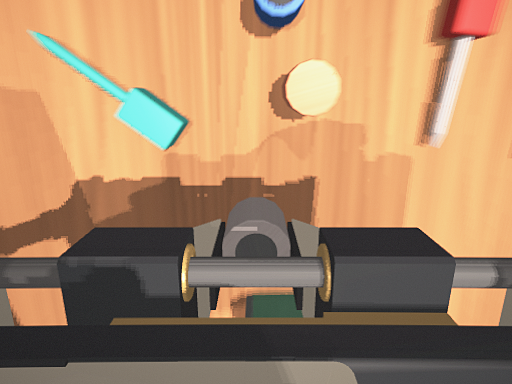

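Holding the bush. I'll carry it into the chest's right end.

Call:
{"method": "carry_out", "body": {"moves": [-0.665,0.146,-0.023,0,0,-0.03,0.2,-0.665,0.146,-0.023,0,0,-0.03,0.2,-0.665,0.146,-0.023,0,0,-0.03,0.2,-0.665,0.146,-0.023,0,0,-0.03,0.2,-0.665,0.146,-0.023,0,0,-0.03,0.2,-0.665,0.146,-0.023,0,0,-0.03,0.2,-0.665,0.146,-0.023,0,0,-0.03,0.2,-0.665,0.147,0.05,0,0,-0.03,0.2]}}

```text
time: 5.2
tool_pos: [490.5, -67.8, 100.0]
tcp_rot: [3.13, 0.001, 1.586]
contact_force: [0.5, -0.3, -1.1]
grip_width: 32.2
```

```bash
python3 -c "
from h import *
plan((484,-68,47,91))
c=get_calibration('wrist')
snap('wrist','w4')
np.save('w4c.npy',c,allow_pickle=True)
snap('top','t4')"
```

```text
t 5.2 pos [490.5 -67.8 100. ] rpy [179.3   0.   90.9] w 32.2 F [ 0.5 -0.3 -1.1]
(484, -68, 47, 91) -> [-0.0003, -0.0178, 0.1324] [0.022, 0.001, -0.004]
```

View pics/w4.png

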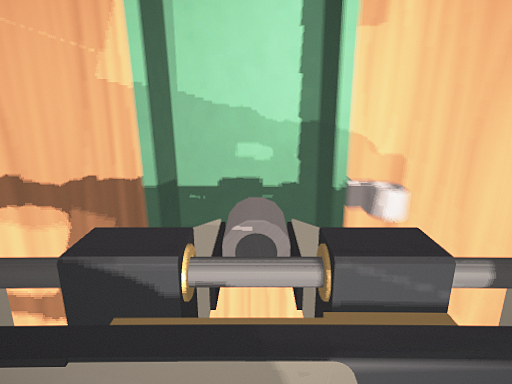

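View pics/t4.png

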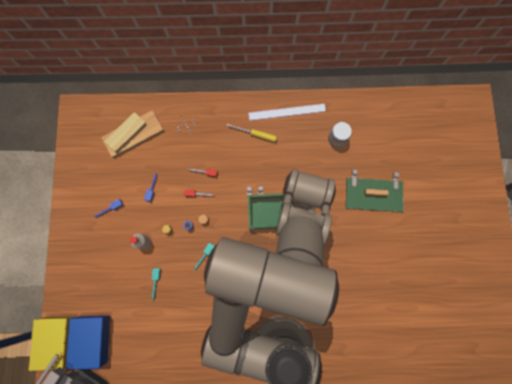

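```bash
python3 -c "
from h import *
c=np.load('w4c.npy',allow_pickle=True).item()
for uv in [(125,5),(138,130),(360,5),(350,150)]: print(pix2w(c,uv,60).round(1))
print(pix2w(c,(392,190),82))"
```

```text
[424.2  45.4  60. ]
[425.2 -15.2  60. ]
[539.8  47.5  60. ]
[541.9 -24.6  60. ]
[558.32027468 -41.18339     82.        ]
```

Call:
{"method": "carry_out", "body": {"moves": [0,-0.018,0.06,0,0,0,0.2,0,-0.018,0.132,0,0,0,0.2,0,-0.018,0.132,0,0,0,0.2,0,-0.018,0.132,0,0,0,0.2,0,-0.018,0.132,0,0,0,0.48,0,-0.018,0.132,0,0,0,0.48,0,-0.018,0.132,0,0,0,0.48,0,-0.018,0.05,0,0,0,0.48]}}

```text
time: 6.1
tool_pos: [476.4, -65.0, 73.1]
tcp_rot: [-3.133, -0.005, 1.588]
contact_force: [0.8, 0.2, -0.3]
grip_width: 44.2
```

```bash
python3 -c "
from h import *
snap('wrist','w5')
plan((484,-68,130,91),(458,150,130,90),(458,274,130,90))"
```

```text
t 6.15 pos [480.  -66.   79.3] rpy [ 1.799e+02 -1.000e-01  9.100e+01] w 44.2 F [ 3.6 -0.2  3.6]
(484, -68, 130, 91) -> [-0.005, 0.0101, -0.1266] [0.003, -0.004, -0.001]
(458, 150, 130, 90) -> [0.541, -0.0456, -0.1255] [0.003, -0.004, 0.033]
(458, 274, 130, 90) -> [0.851, -0.0402, -0.1248] [0.003, -0.004, 0.033]
```

View pics/w5.png

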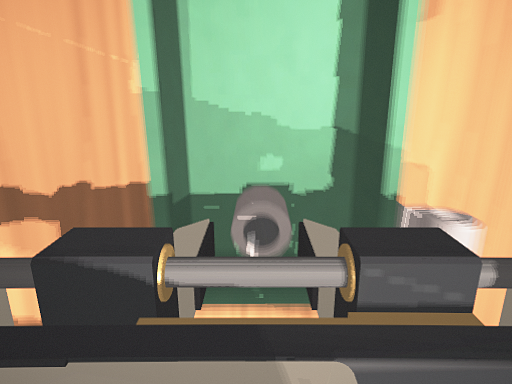

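The bush stands in the chest at (262,225). Next is the cap.

Call:
{"method": "carry_out", "body": {"moves": [-0.005,0.01,-0.126,0,0,0,0.6,0.115,0,-0.126,0,0,0,0.6,0.24,-0.01,-0.126,0,0,0.01,0.6,0.36,-0.02,-0.126,0,0,0.02,0.6,0.48,-0.03,-0.126,0,0,0.03,0.6,0.6,-0.04,-0.126,0,0,0.03,0.6,0.72,-0.04,-0.126,0,0,0.03,0.6,0.84,-0.04,-0.126,0,0,0.03,0.6]}}

```text
time: 6.95
tool_pos: [457.9, 271.7, 131.2]
tcp_rot: [3.139, -0.003, 1.572]
contact_force: [0.9, -0.2, -0.7]
grip_width: 54.7
```

```bash
python3 -c "
from h import *
plan((458.5,274,29,90),(458.5,274,120,90))
c=get_calibration('wrist')
snap('wrist','w6')
np.save('w6c.npy',c,allow_pickle=True)"
```

```text
t 6.95 pos [457.9 271.7 131.2] rpy [179.8  -0.2  90.1] w 54.7 F [ 0.9 -0.2 -0.7]
(458.5, 274, 29, 90) -> [0.0051, 0.0008, 0.2554] [0.006, -0.005, 0.003]
(458.5, 274, 120, 90) -> [0.0058, 0.0014, 0.0279] [0.006, -0.005, 0.003]
```

View pics/w6.png

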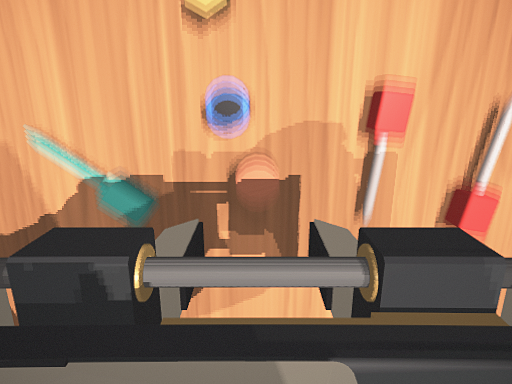

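The cap is centred between the jaws at (258,185). I go down and grip.

Call:
{"method": "carry_out", "body": {"moves": [0.005,0.001,0.12,0,0,0,0.6,0.005,0.001,0.22,0,0,0,0.6,0.005,0.001,0.255,0,0,0,0.6,0.005,0.001,0.255,0,0,0,0.2,0.005,0.001,0.255,0,0,0,0.2,0.005,0.001,0.255,0,0,0,0.2,0.005,0.001,0.255,0,0,0,0.2,0.005,0.001,0.255,0,0,0,0.2]}}

```text
time: 7.8
tool_pos: [459.6, 281.1, 31.0]
tcp_rot: [3.134, -0.008, 1.575]
contact_force: [0.6, -0.7, 7.1]
grip_width: 31.8
```

```bash
python3 -c "
from h import *
plan((458.5,274,120,90),(484,-23,120,91))"
```

```text
t 7.8 pos [459.6 281.1  31. ] rpy [179.6  -0.5  90.2] w 31.8 F [ 0.6 -0.7  7.1]
(458.5, 274, 120, 90) -> [-0.016, -0.0011, -0.2227] [0.014, -0.016, 0.008]
(484, -23, 120, 91) -> [-0.7587, 0.0596, -0.2282] [0.015, -0.015, -0.025]
```

Call:
{"method": "carry_out", "body": {"moves": [-0.016,0,-0.12,0,0,0,0.2,-0.016,0,-0.223,0,0,0,0.2,-0.14,0.01,-0.23,0,0,0,0.2,-0.26,0.02,-0.23,0,0,0,0.2,-0.38,0.03,-0.23,0,0,-0.01,0.2,-0.5,0.04,-0.23,0,0,-0.02,0.2,-0.62,0.05,-0.23,0,0,-0.025,0.2,-0.74,0.06,-0.23,0,0,-0.025,0.2]}}

```text
time: 8.6
tool_pos: [484.0, -17.5, 121.3]
tcp_rot: [3.133, -0.008, 1.588]
contact_force: [0.7, 0.1, -0.4]
grip_width: 32.0
```

```bash
python3 -c "
from h import *
plan((484,-23,45,91))
snap('wrist','w7')
plan((484,-23,45,91))
"
```

```text
t 8.6 pos [484.  -17.5 121.3] rpy [179.5  -0.5  91. ] w 32.0 F [ 0.7  0.1 -0.4]
(484, -23, 45, 91) -> [-0.0153, -0.0018, 0.1905] [0.016, -0.015, -0.0]
t 8.65 pos [485.3 -24.  121.3] rpy [179.4  -0.2  90.8] w 31.9 F [ 2.  -6.5 -0.3]
(484, -23, 45, 91) -> [0.0018, -0.0052, 0.1908] [0.02, -0.008, -0.007]
```

View pics/w7.png

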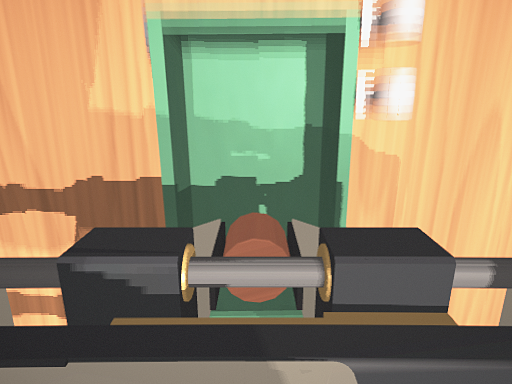

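Call:
{"method": "carry_out", "body": {"moves": [0.002,-0.005,0.1,0,0,0,0.2,0.002,-0.005,0.19,0,0,0,0.2,0.002,-0.005,0.19,0,0,0,0.2,0.002,-0.005,0.19,0,0,0,0.2,0.002,-0.005,0.19,0,0,0,0.48,0.002,-0.005,0.19,0,0,0,0.48,0.002,-0.005,0.19,0,0,0,0.48,0.002,-0.005,0.08,0,0,0,0.48]}}

```text
time: 9.45
tool_pos: [480.7, -22.4, 86.3]
tcp_rot: [3.141, -0.006, 1.585]
contact_force: [0.6, 0.4, -0.0]
grip_width: 44.1
```

```bash
python3 -c "
from h import *
snap('wrist','w8')
plan((484,-23,130,91),(438,330,130,90))"
```

```text
t 9.5 pos [485.5 -23.3  94.9] rpy [179.1  -0.2  90.8] w 43.6 F [4.9 1.2 5.8]
(484, -23, 130, 91) -> [0.001, -0.0024, -0.0877] [0.029, -0.006, -0.006]
(438, 330, 130, 90) -> [0.8851, -0.1048, -0.0864] [0.029, -0.006, 0.027]
```

View pics/w8.png

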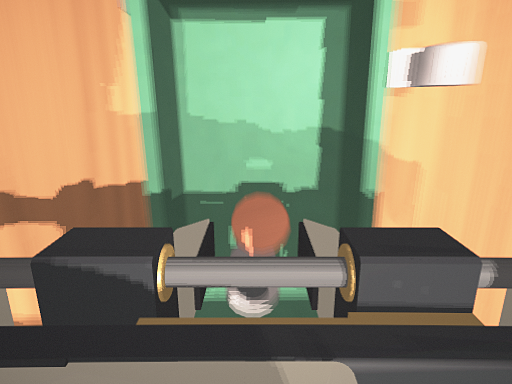

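The cap stands in the chest at (262,222), with the bush behind it. Next is the sleeve.

Call:
{"method": "carry_out", "body": {"moves": [0.02,-0.002,-0.087,0,0,0,0.6,0.14,-0.02,-0.087,0,0,0,0.6,0.26,-0.03,-0.087,0,0,0.01,0.6,0.38,-0.05,-0.087,0,0,0.02,0.6,0.5,-0.06,-0.087,0,0,0.02,0.6,0.62,-0.08,-0.087,0,0,0.02,0.6,0.74,-0.09,-0.087,0,0,0.03,0.6,0.85,-0.104,-0.087,0,0,0.03,0.6]}}

```text
time: 10.3
tool_pos: [438.2, 318.5, 131.2]
tcp_rot: [3.125, -0.005, 1.57]
contact_force: [1.0, 0.2, 0.1]
grip_width: 54.9
```

```bash
python3 -c "
from h import *
c=get_calibration('wrist')
snap('wrist','w9')
np.save('w9c.npy',c,allow_pickle=True)
plan((438,330,31,90))
snap('wrist','w9b')
"
```

```text
t 10.35 pos [437.2 324.  131.4] rpy [179.   -0.5  90.1] w 55.1 F [-1.7  3.8  1.3]
(438, 330, 31, 90) -> [0.0128, -0.0023, 0.2511] [0.034, -0.016, 0.003]
```

View pics/w9b.png

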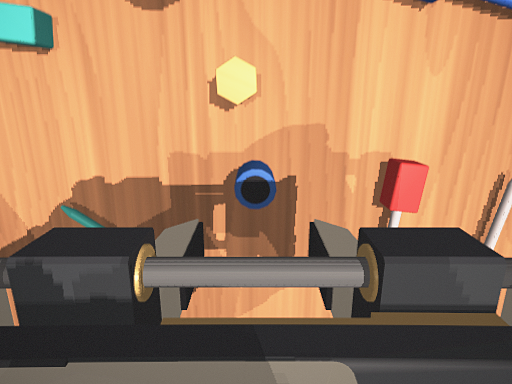

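```bash
python3 -c "
from h import *
c=get_calibration('wrist')
print(pix2w(c,(256,190),38),pix2w(c,(236,80),38))
plan((438,330,31,90))
"
```

```text
[438.34408115 325.32277759  38.        ] [424.4475505  403.15568903  38.        ]
t 10.4 pos [437.6 321.  131.1] rpy [179.   -0.3  90.2] w 55.0 F [-0.1 -0.4  0.2]
(438, 330, 31, 90) -> [0.021, -0.0032, 0.2503] [0.033, -0.012, 0.008]
```

Call:
{"method": "carry_out", "body": {"moves": [0.013,-0.002,0.12,0.03,-0.012,0,0.6,0.013,-0.002,0.22,0.03,-0.012,0,0.6,0.013,-0.002,0.25,0.03,-0.012,0,0.6,0.013,-0.002,0.25,0.03,-0.012,0,0.2,0.013,-0.002,0.25,0.03,-0.012,0,0.2,0.013,-0.002,0.25,0.03,-0.012,0,0.2,0.013,-0.002,0.25,0.03,-0.012,0,0.2,0.013,-0.002,0.25,0.03,-0.012,0,0.2]}}

```text
time: 11.2
tool_pos: [439.6, 327.2, 33.0]
tcp_rot: [3.137, -0.001, 1.575]
contact_force: [0.1, -1.4, 6.7]
grip_width: 30.1
```

```bash
python3 -c "
from h import *
plan((438,326,122,90),(484,22,122,91))"
```

```text
t 11.2 pos [439.6 327.2  33. ] rpy [ 1.797e+02 -1.000e-01  9.020e+01] w 30.1 F [ 0.1 -1.4  6.7]
(438, 326, 122, 90) -> [-0.0027, -0.0029, -0.2224] [0.009, -0.003, 0.008]
(484, 22, 122, 91) -> [-0.7631, 0.1091, -0.2229] [0.009, -0.002, -0.026]
```

Call:
{"method": "carry_out", "body": {"moves": [-0.003,0,-0.12,0,0,0,0.2,-0.02,0,-0.223,0,0,0,0.2,-0.14,0.02,-0.225,0,0,0,0.2,-0.26,0.035,-0.225,0,0,0,0.2,-0.38,0.055,-0.225,0,0,-0.01,0.2,-0.5,0.07,-0.225,0,0,-0.02,0.2,-0.63,0.09,-0.225,0,0,-0.025,0.2,-0.75,0.109,-0.225,0,0,-0.025,0.2]}}

```text
time: 12.0
tool_pos: [483.9, 26.4, 123.8]
tcp_rot: [3.135, -0.001, 1.588]
contact_force: [1.1, -0.1, -0.2]
grip_width: 30.0
```

```bash
python3 -c "
from h import *
capture('wrist')
plan((484,22,46,91))
snap('wrist','w10')
"
```

```text
t 12.05 pos [485.7  19.6 123.9] rpy [1.795e+02 1.000e-01 9.080e+01] w 30.3 F [ 2.2 -6.   0.2]
(484, 22, 46, 91) -> [0.0065, -0.0059, 0.1946] [0.016, 0.005, -0.008]
```

View pics/w10.png

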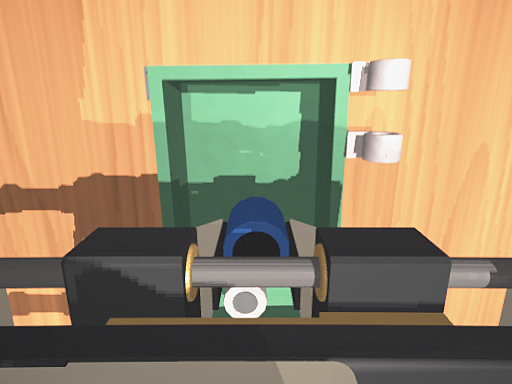

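Call:
{"method": "carry_out", "body": {"moves": [0.006,-0.005,0.1,0,0,0,0.2,0.006,-0.005,0.194,0,0,0,0.2,0.006,-0.005,0.194,0,0,0,0.2,0.006,-0.005,0.194,0,0,0,0.2,0.006,-0.005,0.194,0,0,0,0.48,0.006,-0.005,0.194,0,0,0,0.48,0.006,-0.005,0.194,0,0,0,0.48,0.006,-0.005,0.08,0,0,0,0.48]}}

```text
time: 12.9
tool_pos: [480.2, 25.7, 88.5]
tcp_rot: [-3.139, -0.001, 1.581]
contact_force: [0.9, 0.0, 0.3]
grip_width: 43.8
```

```bash
python3 -c "
from h import *
snap('wrist','w11')
plan((484,22,150,91),(430,360,150,95))"
```

```text
t 12.95 pos [485.2  25.4  97.5] rpy [1.793e+02 1.000e-01 9.060e+01] w 44.1 F [2.9 0.5 5.8]
(484, 22, 150, 91) -> [-0.0085, -0.0016, -0.1313] [0.024, 0.002, -0.013]
(430, 360, 150, 95) -> [0.8378, -0.1275, -0.1336] [0.024, 0.003, -0.146]
```

View pics/w11.png

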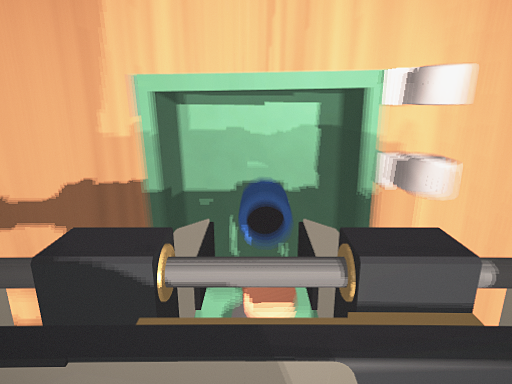

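Call:
{"method": "carry_out", "body": {"moves": [0.02,-0.002,-0.15,0,0,0,0.6,0.13,-0.02,-0.23,0,0,0,0.6,0.25,-0.03,-0.23,0,0,-0.01,0.6,0.37,-0.05,-0.23,0,0,-0.02,0.6,0.49,-0.06,-0.23,0,0,-0.02,0.6,0.61,-0.08,-0.23,0,0,-0.03,0.6,0.7,-0.1,-0.23,0,0,-0.03,0.6,0.72,-0.11,-0.23,0,0,-0.03,0.6]}}

```text
time: 13.75
tool_pos: [435.8, 317.0, 189.4]
tcp_rot: [3.128, -0.001, 1.602]
contact_force: [1.1, -0.0, -0.1]
grip_width: 54.8
```

```bash
python3 -c "
from h import *
capture('wrist')
plan((425,403,120,98))
c=get_calibration('wrist')
im=snap('wrist','w12')
np.save('w12c.npy',c,allow_pickle=True)
"
```

```text
t 13.8 pos [435.6 316.  189.2] rpy [179.2  -0.   91.8] w 55.3 F [-1.3 -0.2 -1. ]
(425, 403, 120, 98) -> [0.2182, -0.0221, 0.1728] [0.025, 0.001, -0.208]
```

View pics/w12.png

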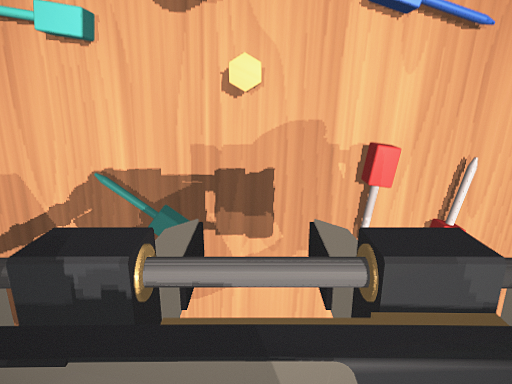

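```bash
python3 -c "
from h import *
c=np.load('w12c.npy',allow_pickle=True).item()
print(pix2w(c,(245,72),38),pix2w(c,(180,11),0),pix2w(c,(152,2),0),pix2w(c,(208,2),0))
im=cv2.imread('pics/w12.png');cv2.imwrite('pics/c6.png',cv2.resize(im[0:110,130:290],None,fx=4,fy=4))
plan((425,403,120,99),(425,403,31,99))"
```

```text
[424.80500955 406.09237239  38.        ] [364.35612866 458.26931366   0.        ] [339.70613089 464.51603983   0.        ] [389.64952471 466.42505216   0.        ]
t 13.85 pos [436.2 314.1 189.1] rpy [1.793e+02 1.000e-01 9.170e+01] w 54.7 F [ 0.5 -0.7  0.8]
(425, 403, 120, 99) -> [0.2231, -0.0238, 0.1722] [0.025, 0.003, -0.244]
(425, 403, 31, 99) -> [0.2233, -0.0267, 0.3946] [0.025, 0.003, -0.244]
```

View pics/c6.png

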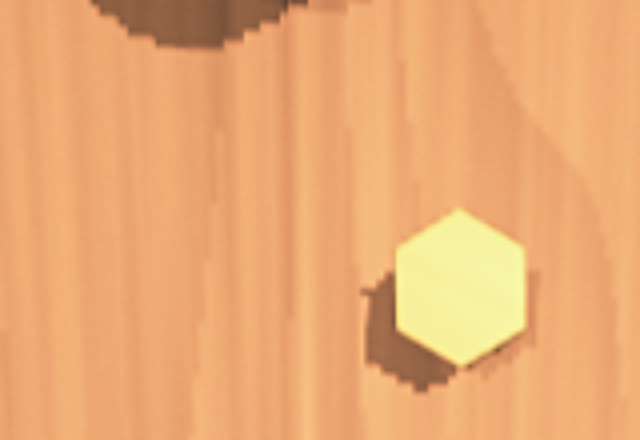

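Coupling is at (425,404). The glue is just beyond the top edge of the picture, so I go down at yaw 98 to keep the gripper's body off it.

Call:
{"method": "carry_out", "body": {"moves": [0.22,-0.024,0.172,0.025,0,-0.22,0.6,0.22,-0.024,0.172,0.025,0,-0.22,0.6,0.22,-0.024,0.172,0.025,0,-0.22,0.6,0.22,-0.024,0.172,0.025,0,-0.22,0.6,0.22,-0.024,0.172,0.025,0,-0.22,0.6,0.22,-0.025,0.25,0.025,0,-0.22,0.6,0.22,-0.026,0.35,0.025,0,-0.22,0.6,0.22,-0.026,0.394,0.025,0,-0.22,0.6]}}

```text
time: 14.65
tool_pos: [425.6, 399.3, 30.3]
tcp_rot: [-3.14, 0.003, 1.714]
contact_force: [0.1, -0.2, -0.4]
grip_width: 55.3
```

```bash
python3 -c "
from h import *
snap('scene','s2')
plan((425,402,31,98))
im=cv2.imread('pics/s2.png');cv2.imwrite('pics/c7.png',cv2.resize(im[180:320,270:460],None,fx=4,fy=4))"
```

```text
t 14.7 pos [424.8 398.7  28.4] rpy [-179.8    0.2   98.2] w 54.7 F [-1.2 -1.5 -1.9]
(425, 402, 31, 98) -> [0.008, 0.0017, -0.0065] [-0.008, 0.008, 0.006]
```

View pics/c7.png

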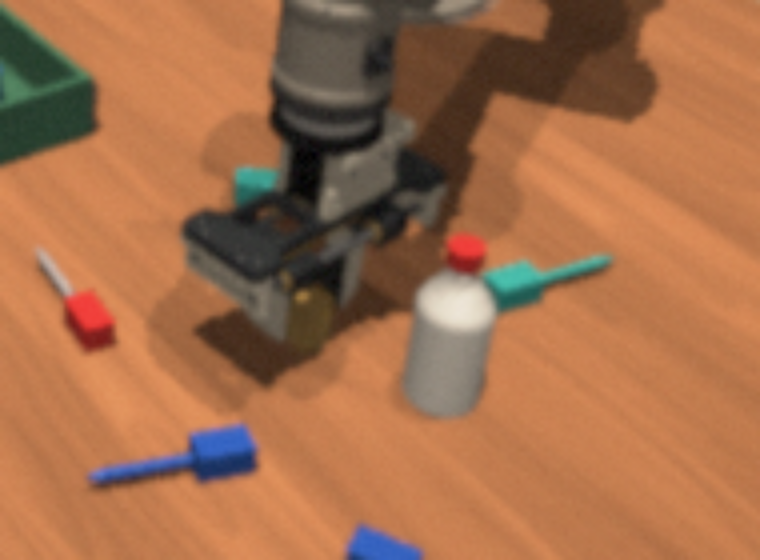

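The fingers straddle the coupling and the glue is clear of the gripper. I close and lift.

Call:
{"method": "carry_out", "body": {"moves": [0.008,0.002,-0.006,0,0,0,0.2,0.008,0.002,-0.006,0,0,0,0.2,0.008,0.002,-0.006,0,0,0,0.2,0.008,0.002,-0.006,0,0,0,0.2,0.008,0.002,-0.006,0,0,0,0.2,0.008,0.002,-0.006,0,0,0,0.2,0.008,0.002,-0.12,0,0,0,0.2,0,0.002,-0.23,0,0,0,0.2]}}

```text
time: 15.5
tool_pos: [425.1, 399.0, 120.7]
tcp_rot: [-3.135, 0.006, 1.714]
contact_force: [1.3, 0.1, -0.6]
grip_width: 30.1
```

```bash
python3 -c "
from h import *
plan((484,66,122,91))"
```

```text
t 15.5 pos [425.1 399.  120.7] rpy [-179.6    0.3   98.2] w 30.1 F [ 1.3  0.1 -0.6]
(484, 66, 122, 91) -> [-0.845, 0.0271, 0.0012] [-0.013, 0.011, 0.24]
```

Call:
{"method": "carry_out", "body": {"moves": [-0.12,0,0,0,0,0.03,0.2,-0.24,0.01,0,0,0,0.07,0.2,-0.36,0.01,0,0,0,0.1,0.2,-0.48,0.02,0,0,0,0.14,0.2,-0.6,0.02,0,0,0,0.18,0.2,-0.72,0.025,0,-0.01,0.01,0.22,0.2,-0.82,0.027,0,-0.013,0.01,0.24,0.2,-0.84,0.027,0,-0.013,0.01,0.24,0.2]}}

```text
time: 16.3
tool_pos: [484.3, 64.4, 123.0]
tcp_rot: [3.14, 0.002, 1.584]
contact_force: [0.3, 1.1, -1.5]
grip_width: 29.9
```

```bash
python3 -c "
from h import *
snap('wrist','w13')
plan((484,66,46,91))
"
```

```text
t 16.35 pos [484.2  65.2 122.9] rpy [1.799e+02 1.000e-01 9.080e+01] w 30.0 F [ 0.6 -0.7 -0.9]
(484, 66, 46, 91) -> [0.0023, -0.0007, 0.1922] [0.002, 0.002, -0.007]
```

View pics/w13.png

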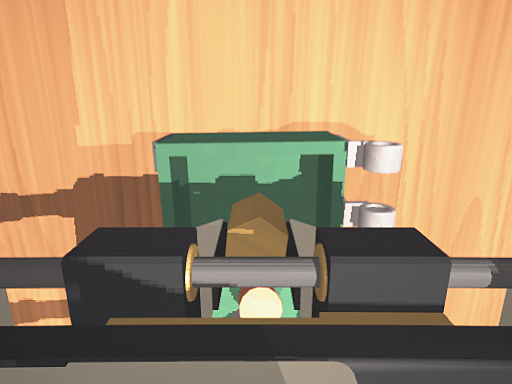

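Call:
{"method": "carry_out", "body": {"moves": [0.002,0,0.1,0,0,0,0.2,0.002,0,0.192,0,0,0,0.2,0.002,0,0.192,0,0,0,0.2,0.002,0,0.192,0,0,0,0.2,0.002,0,0.192,0,0,0,0.48,0.002,0,0.192,0,0,0,0.48,0.002,0,0.192,0,0,0,0.48,0.002,0,0.1,0,0,0,0.48]}}

```text
time: 17.15
tool_pos: [481.8, 66.0, 80.8]
tcp_rot: [-3.135, 0.001, 1.585]
contact_force: [0.7, 1.4, 0.9]
grip_width: 44.2
```

```bash
python3 -c "
from h import *
plan((484,66,150,91),(490,-100,230,88),(510,-300,230,85))"
```

```text
t 17.15 pos [481.8  66.   80.8] rpy [-1.797e+02  1.000e-01  9.080e+01] w 44.2 F [0.7 1.4 0.9]
(484, 66, 150, 91) -> [-0.0002, 0.0044, -0.173] [-0.012, 0.002, -0.007]
(490, -100, 230, 88) -> [-0.4156, 0.0124, -0.3726] [-0.012, 0.002, 0.093]
(510, -300, 230, 85) -> [-0.9162, 0.0555, -0.3724] [-0.012, 0.003, 0.193]
```

Call:
{"method": "carry_out", "body": {"moves": [0,0.004,-0.12,0,0,0,0.48,0,0.004,-0.24,0,0,0,0.6,-0.1,0.004,-0.36,0,0,0,0.6,-0.2,0.004,-0.43,0,0,0,0.6,-0.26,0.004,-0.43,0,0,0,0.6,-0.26,0.004,-0.43,0,0,0,0.6,-0.26,0.004,-0.43,0,0,0,0.6,-0.26,0.004,-0.43,0,0,0,0.6]}}

```text
time: 17.95
tool_pos: [485.5, -37.0, 252.6]
tcp_rot: [-3.135, 0.0, 1.585]
contact_force: [0.1, -0.3, -0.4]
grip_width: 55.0
```

```bash
python3 -c "
from h import *
capture('wrist')
c=get_calibration('wrist')
snap('wrist','w14')
np.save('w14c.npy',c,allow_pickle=True)
plan((510,-330,250,85))"
```

```text
t 18.05 pos [485.6 -36.8 252.4] rpy [-179.6    0.    90.9] w 55.1 F [-0.5  0.3 -1.1]
(510, -330, 250, 85) -> [-0.7338, 0.05, 0.0062] [-0.014, 0.002, 0.195]
```

View pics/w14.png

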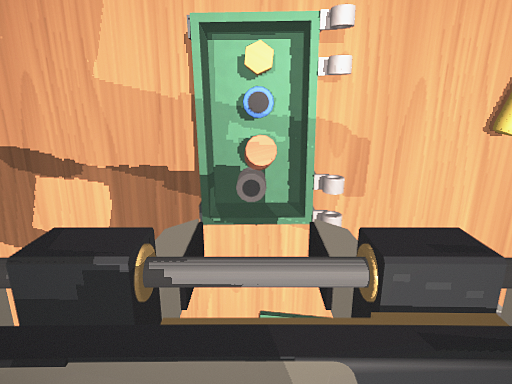

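All four fittings stand in the chest: (259,57), (258,102), (261,150) and (251,188). Now the precise chest pose.

```bash
python3 -c "
import cv2
im=cv2.imread('pics/w14.png')
cv2.imwrite('pics/c8.png',cv2.resize(im[0:115,180:370],None,fx=4,fy=4,interpolation=cv2.INTER_CUBIC))
cv2.imwrite('pics/c9.png',cv2.resize(im[115:230,180:370],None,fx=4,fy=4,interpolation=cv2.INTER_CUBIC))"
```

```text
(no output)
```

View pics/c8.png

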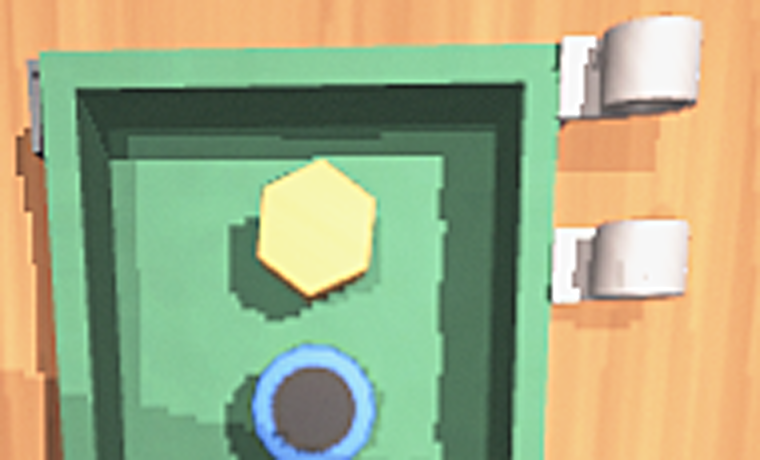

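View pics/c9.png

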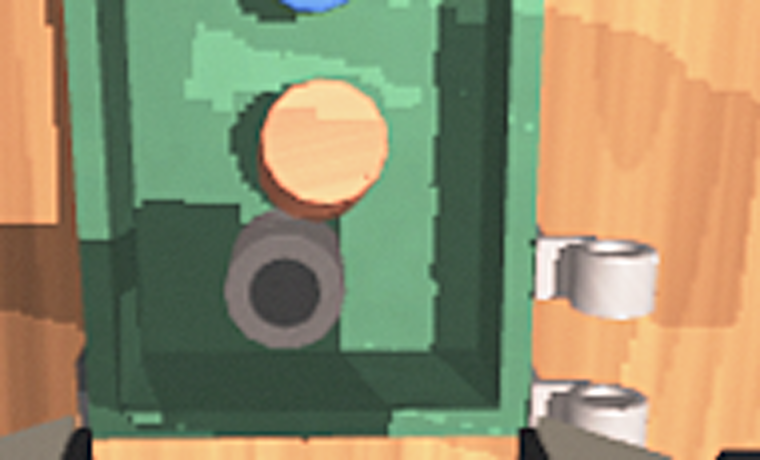

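```bash
cat > fitchest.py <<'E'
from h import *
from scipy.optimize import least_squares
def fit(c,pts,P,x0):
    pts=np.array(pts,float);P=np.array(P,float)
    def tr(p): 
        Rz=R.from_euler('z',p[2]).as_matrix(); return P@Rz.T+np.array([p[0],p[1],p[3] if len(p)>3 else 0])
    def f(p): return (w2pix(c,tr(p))-pts).ravel()
    r=least_squares(f,x0); return r.x,f(r.x).reshape(-1,2)
E
python3 - <<'E'
from fitchest import *
c=np.load('w14c.npy',allow_pickle=True).item()
f=lambda xy,oy:(180+(xy[0]+.5)/4-.5,oy+(xy[1]+.5)/4-.5)
pts=[f((40,53),0),f((558,44),0),f((77,90),0),f((524,83),0),f((93,437),115),f((497,406),115)]
P=[(-60,105,60),(60,105,60),(-52,97,60),(52,97,60),(-60,-105,60),(52,-97,60)]
x,r=fit(c,pts,P,[484,0,0]); print(x,r.round(1).tolist())
x4,r=fit(c,pts,P,[484,0,0,0]); print(x4,r.round(1).tolist())
# project barrels
im=cv2.imread('pics/w14.png'); 
Rz=R.from_euler('z',x[2]).as_matrix()
S=4;big=cv2.resize(im[0:230,180:370],None,fx=S,fy=S)
th=np.linspace(0,2*np.pi,40)
for y in [105,89,65,49,-49,-65,-89,-105]:
    q=np.c_[78+11*np.cos(th),0*th+y,71+11*np.sin(th)]@Rz.T+np.array([x[0],x[1],0])
    p=((w2pix(c,q)-[180,0]+.5)*S).astype(np.int32); cv2.polylines(big,[p],True,(0,0,255),1)
cv2.imwrite('pics/c10.png',big[:460]);cv2.imwrite('pics/c11.png',big[460:])
E
```

```text
[4.82663160e+02 3.11223916e+00 2.66439996e-02] [[-0.7, -0.6], [0.9, -0.4], [-0.7, -0.3], [0.3, -0.2], [-0.7, 1.2], [0.8, 1.2]]
[ 4.82628504e+02  3.41148576e+00  2.66563469e-02 -3.22250439e+00] [[-0.1, -0.2], [0.3, 0.1], [-0.1, 0.1], [-0.2, 0.2], [-0.2, -0.1], [0.4, -0.1]]
```

View pics/c10.png

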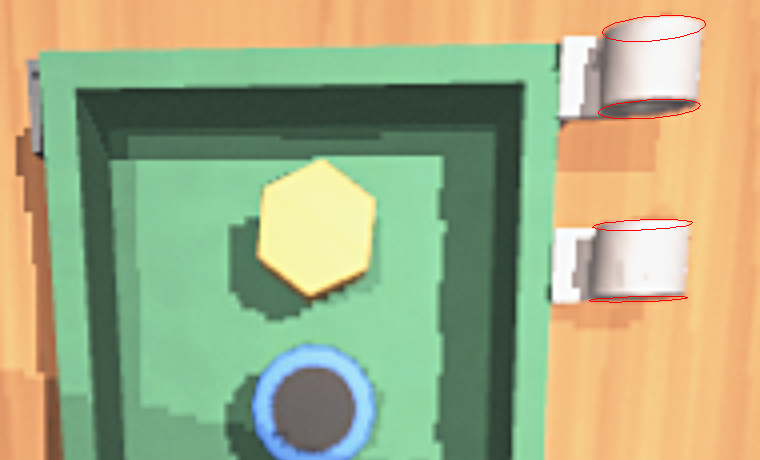

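View pics/c11.png

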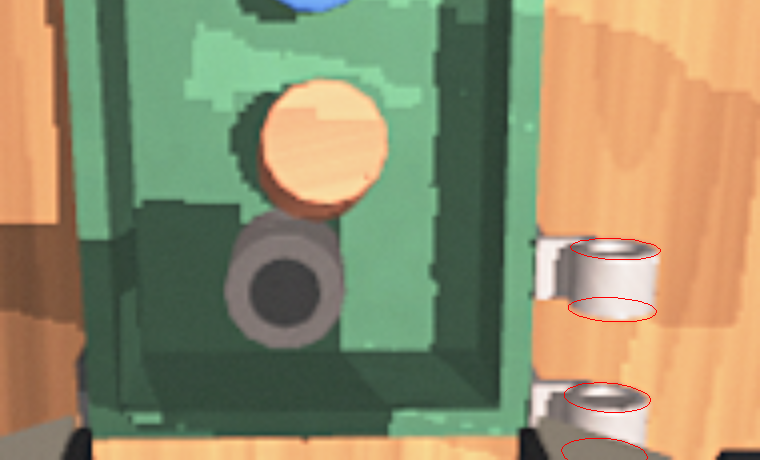

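Chest pose by the wrist camera: (482.7, 3.1), yaw 0.027, and the projected barrels match the picture. Now the lid.

```bash
python3 -c "
from h import *
plan((515,-220,250,87),(543,-400,203,84.5))"
```

```text
t 18.05 pos [485.6 -36.8 252.4] rpy [-179.6    0.    90.9] w 55.1 F [-0.5  0.3 -1.1]
(515, -220, 250, 87) -> [-0.4591, 0.0666, 0.0059] [-0.014, 0.002, 0.129]
(543, -400, 203, 84.5) -> [-0.91, 0.1307, 0.1232] [-0.014, 0.002, 0.212]
```

Call:
{"method": "carry_out", "body": {"moves": [-0.12,0.02,0,0,0,0.03,0.6,-0.24,0.035,0,0,0,0.06,0.6,-0.36,0.055,0,0,0,0.09,0.6,-0.48,0.07,0.02,0,0,0.12,0.6,-0.6,0.085,0.04,0,0,0.15,0.6,-0.71,0.1,0.06,0,0,0.18,0.6,-0.82,0.12,0.1,-0.01,0,0.2,0.6,-0.91,0.13,0.123,-0.01,0,0.212,0.6]}}

```text
time: 18.85
tool_pos: [543.0, -401.1, 201.0]
tcp_rot: [-3.138, -0.0, 1.475]
contact_force: [1.0, -0.6, -0.2]
grip_width: 55.0
```

```bash
python3 -c "
from h import *
capture('wrist');capture('wrist')
c=get_calibration('wrist')
snap('wrist','w15')
np.save('w15c.npy',c,allow_pickle=True)
plan((510,-330,250,85))"
```

```text
t 19.0 pos [ 542.3 -400.7  200.5] rpy [-1.797e+02 -1.000e-01  8.440e+01] w 55.5 F [ 1.2  1.1 -0.4]
(510, -330, 250, 85) -> [0.1682, -0.0983, -0.1232] [-0.009, -0.002, -0.019]
```

View pics/w15.png

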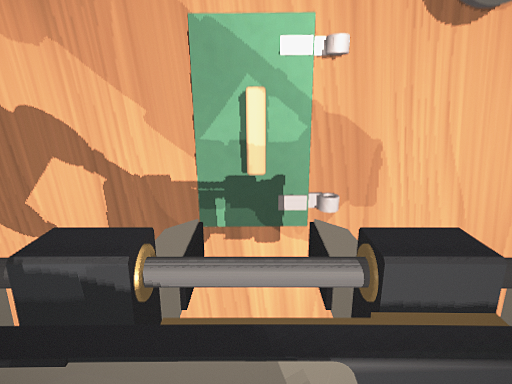

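```bash
python3 -c "
import cv2
im=cv2.imread('pics/w15.png')
cv2.imwrite('pics/c12.png',cv2.resize(im[0:115,180:370],None,fx=4,fy=4,interpolation=cv2.INTER_CUBIC))
cv2.imwrite('pics/c13.png',cv2.resize(im[115:240,180:370],None,fx=4,fy=4,interpolation=cv2.INTER_CUBIC))"
```

```text
(no output)
```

View pics/c12.png

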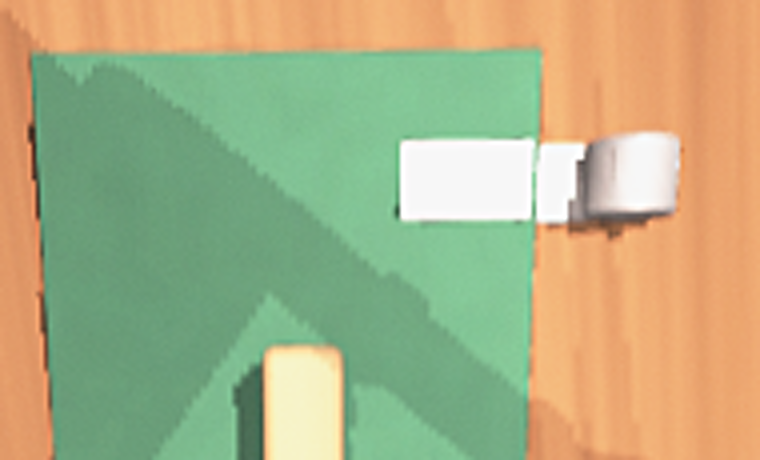

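View pics/c13.png

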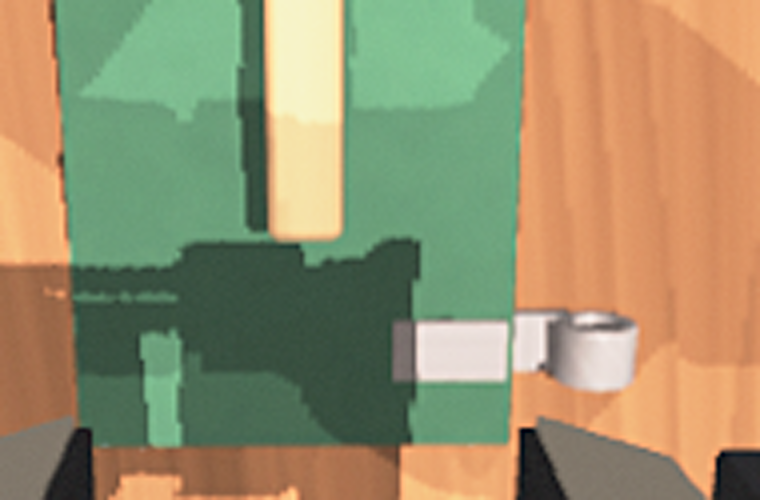

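```bash
python3 - <<'E'
from fitchest import *
c=np.load('w15c.npy',allow_pickle=True).item()
f=lambda xy,oy:(180+(xy[0]+.5)/4-.5,oy+(xy[1]+.5)/4-.5)
pts=[f((33,54),0),f((540,49),0),f((78,444),115),f((510,444),115),f((263,346),0),f((342,346),0),f((269,240),115),f((343,240),115)]
P=[(-60,105,10),(57,105,10),(-60,-105,10),(57,-105,10),(-7,40,42),(11,40,42),(-7,-40,42),(11,-40,42)]
x,r=fit(c,pts,P,[542,-366,-.1]); print(x,r.round(1).tolist())
x4,r=fit(c,pts,P,[542,-366,-.1,0]); print(x4,r.round(1).tolist())
g=R.from_euler('z',x4[2]).apply([2,0,0])+[x4[0],x4[1],0]; print('grip',g, 'toolyaw',90+np.degrees(x4[2]))
E
```

```text
[ 5.41940969e+02 -3.63519260e+02 -9.27194003e-02] [[-1.1, -1.1], [1.2, -0.9], [0.2, 1.1], [0.0, 0.7], [-0.4, -0.1], [0.5, -0.2], [-0.6, 0.8], [0.1, 0.7]]
[ 5.41896982e+02 -3.63638659e+02 -9.27361108e-02 -3.22474939e+00] [[-0.4, -0.1], [0.5, 0.1], [0.7, 0.1], [-0.4, -0.4], [-0.3, 0.2], [0.4, 0.0], [-0.5, 0.1], [0.0, -0.0]]
grip [ 543.8883885  -363.82386509    0.        ] toolyaw 84.68661224490397
```

```bash
python3 -c "
from h import *
plan((543.9,-366,110,84.7),(543.9,-366,34,84.7))"
```

```text
t 19.0 pos [ 542.3 -400.7  200.5] rpy [-1.797e+02 -1.000e-01  8.440e+01] w 55.5 F [ 1.2  1.1 -0.4]
(543.9, -366, 110, 84.7) -> [0.0864, -0.0035, 0.2263] [-0.009, -0.002, -0.009]
(543.9, -366, 34, 84.7) -> [0.0862, -0.0026, 0.4163] [-0.009, -0.002, -0.009]
```

Call:
{"method": "carry_out", "body": {"moves": [0.086,-0.004,0.1,-0.009,0,-0.009,0.6,0.086,-0.004,0.2,-0.009,0,-0.009,0.6,0.086,-0.004,0.226,-0.009,0,-0.009,0.6,0.086,-0.003,0.226,-0.009,0,-0.009,0.6,0.086,-0.003,0.3,-0.009,0,-0.009,0.5,0.086,-0.003,0.38,-0.009,0,-0.009,0.45,0.086,-0.003,0.416,-0.009,0,-0.009,0.4,0.086,-0.003,0.416,-0.009,0,-0.009,0.4]}}

```text
time: 19.8
tool_pos: [543.6, -365.9, 33.8]
tcp_rot: [-3.14, -0.002, 1.478]
contact_force: [0.0, -1.3, 1.2]
grip_width: 37.2
```

```bash
python3 -c "
from h import *
capture('wrist')
snap('wrist','w16')
plan((543.9,-366,34,84.7))"
```

```text
t 19.9 pos [ 544.8 -366.9   36.1] rpy [179.9   0.   84.7] w 36.8 F [ 0.  -0.7  0.5]
(543.9, -366, 34, 84.7) -> [0.002, -0.0024, 0.0053] [0.004, 0.001, -0.0]
```

View pics/w16.png

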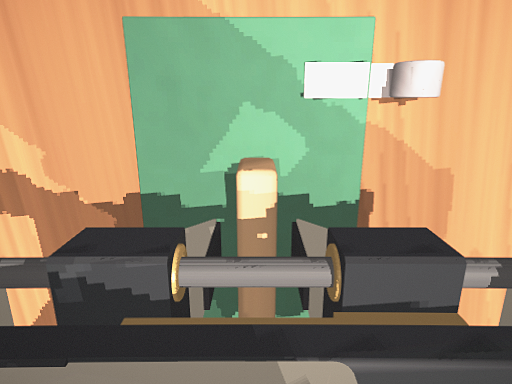

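The jaws are centred on the grip bar at column 256. I close, then lift slightly.

Call:
{"method": "carry_out", "body": {"moves": [0.002,-0.002,0.003,0,0,0,0.05,0.002,-0.002,0.003,0,0,0,0.05,0.002,-0.002,0.003,0,0,0,0.05,0.002,-0.002,0.003,0,0,0,0.05,0.002,-0.002,0.003,0,0,0,0.05,0.002,-0.002,0.003,0,0,0,0.05,0.002,-0.002,0.003,0,0,0,0.05,0.002,-0.002,0.003,0,0,0,0.05]}}

```text
time: 20.7
tool_pos: [544.5, -366.4, 36.2]
tcp_rot: [3.138, 0.002, 1.478]
contact_force: [0.2, 1.4, 6.1]
grip_width: 17.6
```

```bash
python3 -c "
from h import *
c=get_calibration('wrist')
snap('wrist','w17')
np.save('w17c.npy',c,allow_pickle=True)
plan((543.9,-366,150,84.7))"
```

```text
t 20.75 pos [ 544.5 -366.4   36.1] rpy [1.798e+02 1.000e-01 8.470e+01] w 17.6 F [ 0.4 -0.8  6.1]
(543.9, -366, 150, 84.7) -> [0.0005, -0.0005, -0.2847] [0.007, 0.003, -0.0]
```

View pics/w17.png

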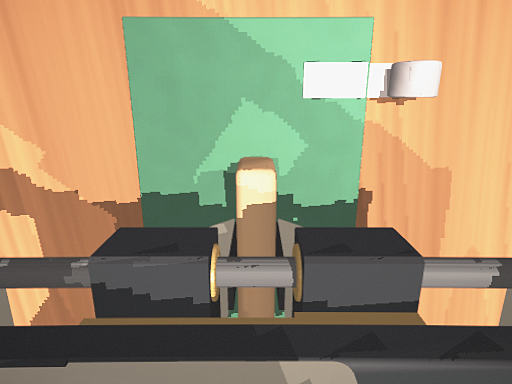

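Call:
{"method": "carry_out", "body": {"moves": [0,0,-0.04,0,0,0,0.05,0,0,-0.1,0,0,0,0.05,0,0,-0.17,0,0,0,0.05,0,0,-0.24,0,0,0,0.05,0,0,-0.3,0,0,0,0.05,0,0,-0.33,0,0,0,0.05,0,0,-0.33,0,0,0,0.05,0,0,-0.33,0,0,0,0.05]}}

```text
time: 21.55
tool_pos: [543.5, -365.7, 166.7]
tcp_rot: [3.14, 0.0, 1.478]
contact_force: [-1.0, -0.4, -4.1]
grip_width: 17.7
```

```bash
python3 -c "
from h import *
capture('wrist')
snap('wrist','w18')
plan((515,-180,165,88),(485.5,1,165,91.5))"
```

```text
t 21.65 pos [ 543.3 -365.6  166.1] rpy [180.   -0.   84.7] w 18.0 F [ 0.2 -1.2 -3.9]
(515, -180, 165, 88) -> [0.4555, -0.1134, 0.0029] [0.002, -0.001, -0.11]
(485.5, 1, 165, 91.5) -> [0.8992, -0.2287, 0.0031] [0.002, -0.001, -0.227]
```

View pics/w18.png

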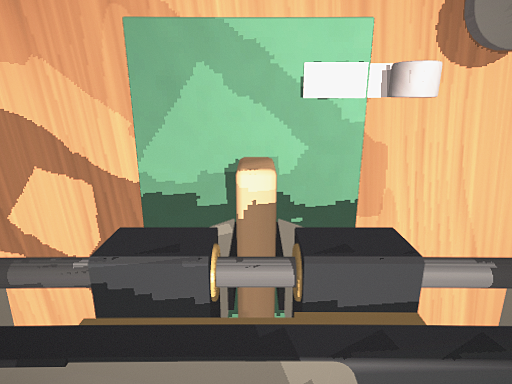

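The lid is held firm and has not shifted between the two views. I carry it over the chest.

Call:
{"method": "carry_out", "body": {"moves": [0.08,-0.02,0,0,0,-0.02,0.05,0.18,-0.045,0,0,0,-0.05,0.05,0.29,-0.07,0,0,0,-0.07,0.05,0.4,-0.1,0,0,0,-0.1,0.05,0.51,-0.13,0,0,0,-0.12,0.05,0.61,-0.155,0,0,0,-0.15,0.05,0.69,-0.175,0,0,0,-0.17,0.05,0.75,-0.19,0,0,0,-0.19,0.05]}}

```text
time: 22.45
tool_pos: [494.2, -57.6, 165.2]
tcp_rot: [-3.14, -0.001, 1.579]
contact_force: [0.5, 0.5, -2.9]
grip_width: 17.6
```

```bash
python3 -c "
from h import *
plan((485.5,1,130,91.5))"
```

```text
t 22.45 pos [494.2 -57.6 165.2] rpy [-1.799e+02 -1.000e-01  9.050e+01] w 17.6 F [ 0.5  0.5 -2.9]
(485.5, 1, 130, 91.5) -> [0.1465, -0.0204, 0.0883] [-0.003, -0.003, -0.034]
```

Call:
{"method": "carry_out", "body": {"moves": [0.06,-0.01,0.02,0,0,-0.02,0.05,0.11,-0.015,0.06,0,0,-0.03,0.05,0.146,-0.02,0.088,-0.003,-0.003,-0.034,0.05,0.146,-0.02,0.088,-0.003,-0.003,-0.034,0.05,0.146,-0.02,0.088,-0.003,-0.003,-0.034,0.05,0.146,-0.02,0.088,-0.003,-0.003,-0.034,0.05,0.146,-0.02,0.088,-0.003,-0.003,-0.034,0.05,0.146,-0.02,0.088,-0.003,-0.003,-0.034,0.05]}}

```text
time: 23.25
tool_pos: [485.9, 0.2, 130.5]
tcp_rot: [3.141, 0.0, 1.596]
contact_force: [0.6, 0.1, -2.8]
grip_width: 17.8
```

```bash
python3 -c "
from h import *
c=get_calibration('wrist')
snap('wrist','w19')
np.save('w19c.npy',c,allow_pickle=True)
snap('scene','s3')
plan((485.5,1,104,91.5))
im=cv2.imread('pics/s3.png');cv2.imwrite('pics/c14.png',cv2.resize(im[140:240,190:320],None,fx=6,fy=6))"
```

```text
t 23.35 pos [4.858e+02 4.000e-01 1.304e+02] rpy [180.    0.   91.5] w 17.7 F [ 0.2 -1.  -2.6]
(485.5, 1, 104, 91.5) -> [0.0015, -0.0008, 0.0659] [0.001, 0.0, -0.001]
```

View pics/w19.png

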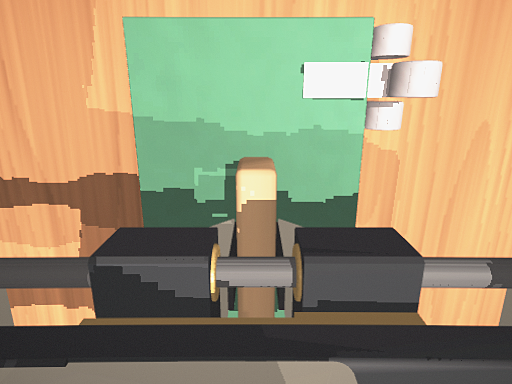

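View pics/c14.png

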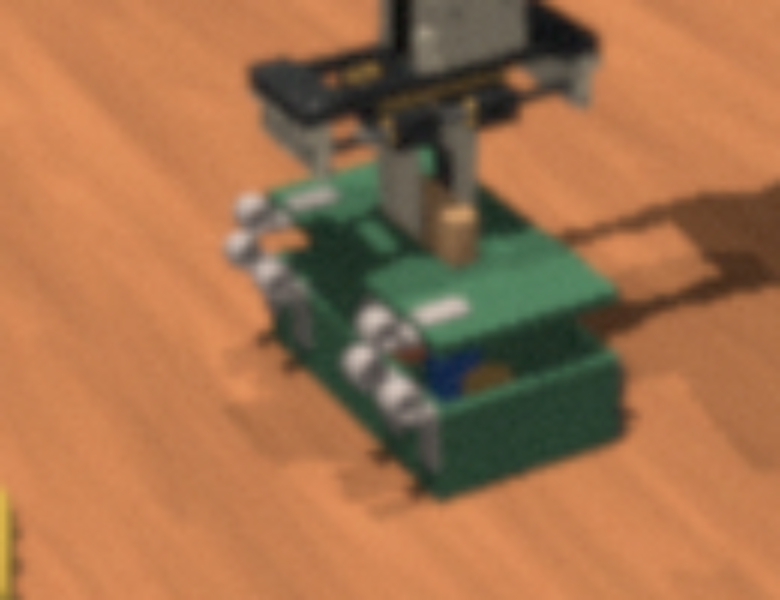

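Call:
{"method": "carry_out", "body": {"moves": [0.0015,-0.001,0.02,0,0,0,0.05,0.0015,-0.001,0.04,0,0,0,0.05,0.0015,-0.001,0.055,0,0,0,0.05,0.0015,-0.001,0.065,0,0,0,0.05,0.0015,-0.001,0.07,0,0,0,0.05,0.0015,-0.001,0.075,0,0,0,0.05,0.0015,-0.001,0.075,0,0,0,0.05,0.0015,-0.001,0.075,0,0,0,0.05]}}

```text
time: 24.15
tool_pos: [485.5, 1.0, 100.5]
tcp_rot: [3.141, 0.0, 1.596]
contact_force: [0.5, -0.5, -3.5]
grip_width: 17.9
```

```bash
python3 -c "
from h import *
c=get_calibration('wrist')
snap('wrist','w20')
np.save('w20c.npy',c,allow_pickle=True)
plan((485.5,1,96,91.5))
im=cv2.imread('pics/w20.png');cv2.imwrite('pics/c15.png',cv2.resize(im[0:140,290:460],None,fx=4,fy=4))"
```

```text
t 24.2 pos [485.5   1.  100.5] rpy [179.9   0.   91.5] w 17.4 F [ 0.3  0.2 -3.7]
(485.5, 1, 96, 91.5) -> [0.0001, -0.0001, 0.0114] [0.002, 0.001, -0.001]
```

View pics/c15.png

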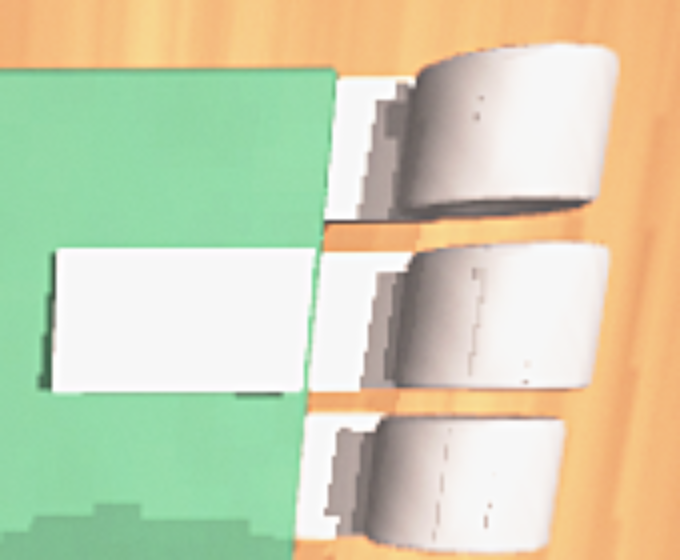

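The barrels line up, with about equal gaps above and below the lid's barrel in the picture. I lower the last 4 mm.

Call:
{"method": "carry_out", "body": {"moves": [0,0,0.004,0,0,0,0.05,0,0,0.008,0,0,0,0.05,0,0,0.01,0,0,0,0.05,0,0,0.011,0,0,0,0.05,0,0,0.011,0,0,0,0.05,0,0,0.011,0,0,0,0.05,0,0,0.011,0,0,0,0.05,0,0,0.011,0,0,0,0.05]}}

```text
time: 25.0
tool_pos: [485.6, 1.0, 96.2]
tcp_rot: [3.14, 0.0, 1.596]
contact_force: [0.3, 0.5, -3.3]
grip_width: 18.2
```

Call:
{"method": "carry_out", "body": {"moves": [0,0,0.002,0,0,0,0.05,0,0,0.003,0,0,0,0.05,0,0,0.004,0,0,0,0.05,0,0,0.005,0,0,0,0.05,0,0,0.006,0,0,0,0.05,0,0,0.006,0,0,0,0.05,0,0,0.006,0,0,0,0.05,0,0,0.006,0,0,0,0.05]}}

```text
time: 25.8
tool_pos: [485.6, 1.0, 96.1]
tcp_rot: [3.139, 0.001, 1.597]
contact_force: [-8.2, 1.1, 20.3]
grip_width: 17.7
```

Contact is at z 96.1, which matches the seated height. I relax and open.

Call:
{"method": "carry_out", "body": {"moves": [0,0,-0.001,0,0,0,0.05,0,0,-0.001,0,0,0,0.05,0,0,-0.001,0,0,0,0.4,0,0,-0.001,0,0,0,0.4,0,0,-0.001,0,0,0,0.4,0,0,-0.001,0,0,0,0.4,0,0,-0.001,0,0,0,0.4,0,0,-0.001,0,0,0,0.4]}}

```text
time: 26.6
tool_pos: [485.6, 1.0, 96.4]
tcp_rot: [3.139, 0.001, 1.597]
contact_force: [0.7, -0.3, 0.6]
grip_width: 37.0
```

Call:
{"method": "carry_out", "body": {"moves": [0,0,-0.06,0,0,0,0.4,0,0,-0.15,0,0,0,0.4,-0.02,0,-0.25,0,0,0,0.4,-0.09,0,-0.35,0,0,0,0.4,-0.09,0,-0.45,0,0,0,0.4,-0.09,0,-0.45,0,0,0,0.4,-0.09,0,-0.45,0,0,0,0.4,-0.09,0,-0.45,0,0,0,0.4]}}

```text
time: 27.4
tool_pos: [485.4, -34.6, 275.1]
tcp_rot: [-3.142, 0.0, 1.597]
contact_force: [-0.4, 0.1, 1.1]
grip_width: 36.6
```

```bash
python3 -c "
from h import *
c=get_calibration('wrist')
snap('wrist','w21')
np.save('w21c.npy',c,allow_pickle=True)
snap('scene','s4');snap('top','t21')
plan((485.5,1,96,91.5))
im=cv2.imread('pics/w21.png');cv2.imwrite('pics/c16.png',cv2.resize(im[0:240,170:380],None,fx=2.5,fy=2.5,interpolation=cv2.INTER_CUBIC))
im=cv2.imread('pics/s4.png');cv2.imwrite('pics/c17.png',cv2.resize(im[150:310,190:350],None,fx=3.7,fy=3.7,interpolation=cv2.INTER_CUBIC))"
```

```text
t 27.55 pos [485.6 -34.6 275.1] rpy [-180.     0.    91.5] w 36.5 F [ 0.7  0.1 -0.4]
(485.5, 1, 96, 91.5) -> [0.0889, 0.0023, 0.4478] [-0.001, 0.0, 0.0]
```

View pics/c16.png

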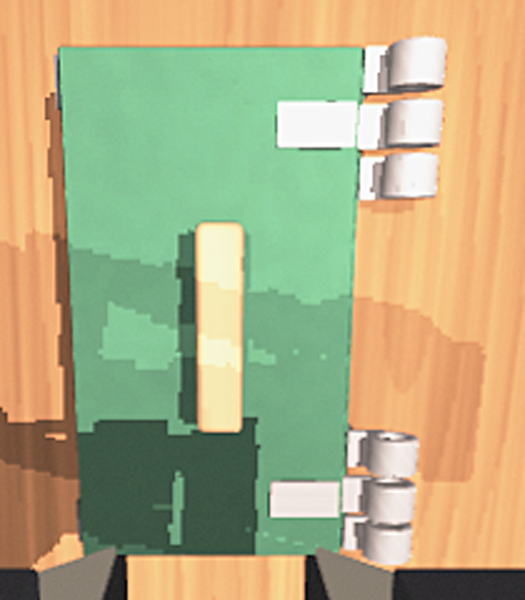

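View pics/c17.png

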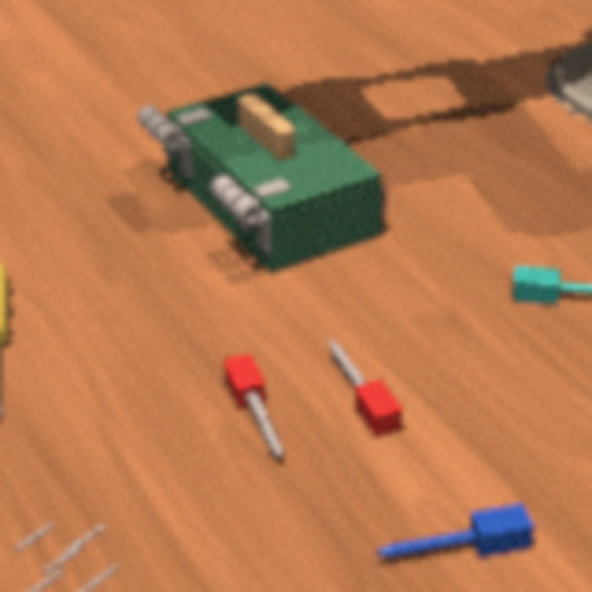

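The lid is seated: all six barrels are in line, and the gaps are fine. Now the pins. I look again in case they were knocked.

```bash
python3 -c "
from h import *
plan((600,225,220,90))"
```

```text
t 27.55 pos [485.6 -34.6 275.1] rpy [-180.     0.    91.5] w 36.5 F [ 0.7  0.1 -0.4]
(600, 225, 220, 90) -> [0.6412, 0.3031, 0.1378] [-0.001, 0.0, 0.05]
```

Call:
{"method": "carry_out", "body": {"moves": [0.641,0.303,0.138,0,0,0.05,0.5,0.641,0.303,0.138,0,0,0.05,0.5,0.641,0.303,0.138,0,0,0.05,0.5,0.641,0.303,0.138,0,0,0.05,0.5,0.641,0.303,0.138,0,0,0.05,0.5,0.641,0.303,0.138,0,0,0.05,0.5,0.641,0.303,0.138,0,0,0.05,0.5,0.641,0.303,0.138,0,0,0.05,0.5]}}

```text
time: 28.35
tool_pos: [599.4, 225.6, 218.1]
tcp_rot: [-3.138, 0.001, 1.573]
contact_force: [-0.9, -0.6, 0.1]
grip_width: 46.3
```

```bash
python3 -c "
from h import *
capture('wrist')
c=get_calibration('wrist')
snap('wrist','w22')
np.save('w22c.npy',c,allow_pickle=True)
plan((600,225,220,90))
im=cv2.imread('pics/w22.png');cv2.imwrite('pics/c18.png',cv2.resize(im[80:240,180:380],None,fx=3.75,fy=3.75,interpolation=cv2.INTER_CUBIC))"
```

```text
t 28.45 pos [599.7 224.1 219.6] rpy [-179.9    0.    90. ] w 45.7 F [-0.1  0.2  0.2]
(600, 225, 220, 90) -> [0.0023, 0.0008, -0.001] [-0.002, 0.001, -0.001]
```

View pics/w22.png

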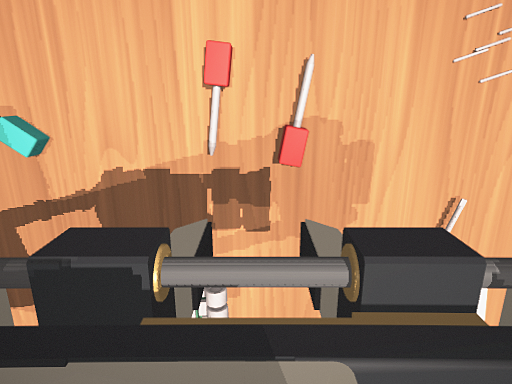

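View pics/c18.png

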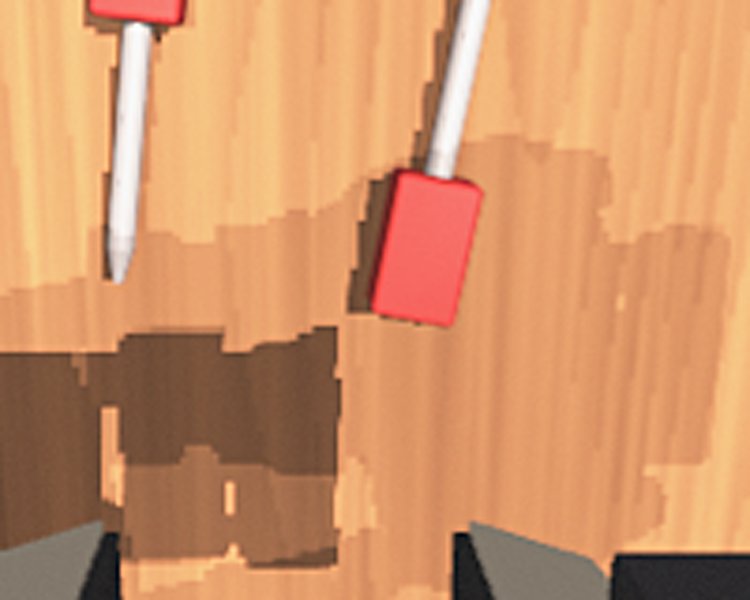

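```bash
python3 - <<'E'
from fitchest import *
c=np.load('w22c.npy',allow_pickle=True).item()
f=lambda xy:(180+(xy[0]+.5)/3.75-.5,80+(xy[1]+.5)/3.75-.5)
pts=[f((397,170)),f((482,184)),f((450,326)),f((371,310)),(312,54)]
P=[(20,12,24),(20,-12,24),(-20,-12,24),(-20,12,24),(92,0,12)]
for z0 in ([637,243,1.37],[637,243,1.37,0]):
    x,r=fit(c,pts,P,z0); print(x,np.degrees(x[2]),r.round(1).tolist())
plan((637.2,242,110,80),(637.2,242,22,80))
E
```

```text
[636.44633223 245.34786407   1.38404323] 79.29983569853482 [[0.1, -0.3], [0.6, 0.4], [0.4, 0.4], [-1.0, 0.5], [-0.1, -0.9]]
[637.04470064 244.92468896   1.38393604  -4.87322441] 79.29369414833324 [[0.3, -0.3], [0.4, 0.4], [0.3, -0.1], [-0.7, -0.0], [-0.3, 0.1]]
t 28.45 pos [599.7 224.1 219.6] rpy [-179.9    0.    90. ] w 45.7 F [-0.1  0.2  0.2]
(637.2, 242, 110, 80) -> [0.045, 0.0942, 0.2738] [-0.002, 0.001, 0.333]
(637.2, 242, 22, 80) -> [0.0451, 0.0944, 0.4938] [-0.002, 0.001, 0.333]
```

Call:
{"method": "carry_out", "body": {"moves": [0.045,0.094,0.1,0,0,0.35,0.5,0.045,0.094,0.2,0,0,0.357,0.5,0.045,0.094,0.274,0,0,0.357,0.5,0.045,0.094,0.3,0,0,0.357,0.5,0.045,0.094,0.38,0,0,0.357,0.5,0.045,0.094,0.45,0,0,0.357,0.5,0.045,0.094,0.49,0,0,0.357,0.5,0.045,0.094,0.496,0,0,0.357,0.5]}}

```text
time: 29.25
tool_pos: [636.5, 241.1, 20.4]
tcp_rot: [-3.139, 0.002, 1.383]
contact_force: [-0.1, 0.5, -0.1]
grip_width: 46.1
```

```bash
python3 -c "
from h import *
snap('wrist','w23')
plan((637.2,242,20,79.3))"
```

```text
t 29.3 pos [637.2 241.4  21.3] rpy [-1.799e+02  1.000e-01  7.920e+01] w 46.2 F [0.2 0.3 0.1]
(637.2, 242, 20, 79.3) -> [0.0014, -0.0001, 0.0033] [-0.002, 0.002, -0.002]
```

View pics/w23.png

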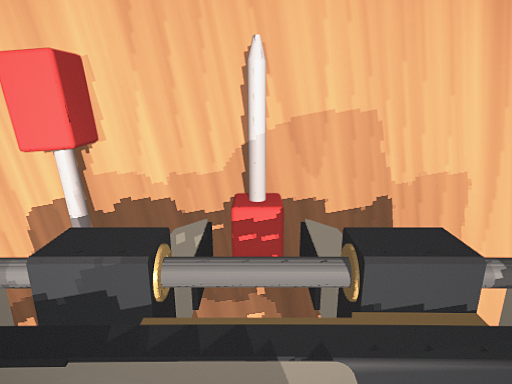

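Pin A's grip (257,225) is centred between the jaws, with its shaft pointing straight up the picture. I close.

Call:
{"method": "carry_out", "body": {"moves": [0.001,0,0.003,0,0,0,0.15,0.001,0,0.003,0,0,0,0.15,0.001,0,0.003,0,0,0,0.15,0.001,0,0.003,0,0,0,0.15,0.001,0,0.003,0,0,0,0.15,0.001,0,0.003,0,0,0,0.15,0.001,0,0.003,0,0,0,0.15,0.001,0,0.003,0,0,0,0.15]}}

```text
time: 30.1
tool_pos: [637.8, 242.0, 21.4]
tcp_rot: [3.141, 0.0, 1.383]
contact_force: [-0.4, -0.2, 6.7]
grip_width: 23.9
```

```bash
python3 -c "
from h import *
plan((637.2,242,20,79.3),(637,242,200,79.3))"
```

```text
t 30.1 pos [637.8 242.   21.4] rpy [180.    0.   79.2] w 23.9 F [-0.4 -0.2  6.7]
(637.2, 242, 20, 79.3) -> [-0.0002, -0.0015, 0.0034] [0.001, 0.0, -0.002]
(637, 242, 200, 79.3) -> [-0.0005, -0.0018, -0.4466] [0.001, 0.0, -0.002]
```

Call:
{"method": "carry_out", "body": {"moves": [0,0,-0.1,0,0,0,0.15,0,0,-0.2,0,0,0,0.15,0,0,-0.32,0,0,0,0.15,-0.08,0,-0.42,0,0,-0.03,0.15,-0.18,0,-0.445,0,0,-0.06,0.15,-0.3,0,-0.445,0,0,-0.1,0.15,-0.42,0,-0.445,0,0,-0.14,0.15,-0.5,0,-0.445,0,0,-0.18,0.15]}}

```text
time: 30.9
tool_pos: [599.4, 42.8, 199.5]
tcp_rot: [3.142, 0.001, 1.477]
contact_force: [0.2, -0.1, -0.9]
grip_width: 23.7
```

```bash
python3 -c "
from h import *
plan((567.3,-220,200,91.5),(567.3,-220,130,91.5))"
```

```text
t 30.9 pos [599.4  42.8 199.5] rpy [1.80e+02 1.00e-01 8.46e+01] w 23.7 F [ 0.2 -0.1 -0.9]
(567.3, -220, 200, 91.5) -> [-0.6617, -0.0183, -0.0005] [-0.0, 0.002, -0.229]
(567.3, -220, 130, 91.5) -> [-0.6615, -0.0183, 0.1745] [-0.0, 0.002, -0.229]
```

Call:
{"method": "carry_out", "body": {"moves": [-0.11,0,0,0,0,-0.04,0.15,-0.22,-0.01,0,0,0,-0.08,0.15,-0.33,-0.01,0,0,0,-0.12,0.15,-0.44,-0.015,0,0,0,-0.16,0.15,-0.55,-0.018,0,0,0,-0.2,0.15,-0.65,-0.018,0,0,0,-0.229,0.15,-0.661,-0.018,0.08,0,0,-0.229,0.15,-0.661,-0.018,0.14,0,0,-0.229,0.15]}}

```text
time: 31.7
tool_pos: [566.8, -221.7, 142.7]
tcp_rot: [-3.142, 0.001, 1.594]
contact_force: [-0.7, -0.3, -1.0]
grip_width: 23.9
```

```bash
python3 -c "
from h import *
capture('wrist')
c=get_calibration('wrist')
snap('wrist','w24')
np.save('w24c.npy',c,allow_pickle=True)
plan((567.3,-220,80.4,91.5))"
```

```text
t 31.8 pos [ 565.2 -219.2  140.1] rpy [-179.6   -0.2   91.4] w 23.9 F [ 0.2 -0.4 -1.7]
(567.3, -220, 80.4, 91.5) -> [-0.0025, 0.0062, 0.1492] [-0.013, -0.005, -0.003]
```

View pics/w24.png

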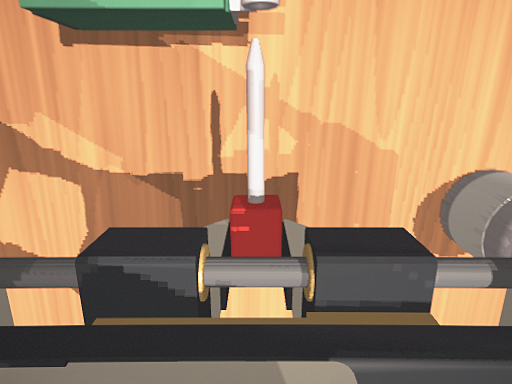

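Call:
{"method": "carry_out", "body": {"moves": [-0.002,0.006,0.05,-0.01,-0.005,0,0.15,-0.002,0.006,0.1,-0.01,-0.005,0,0.15,-0.002,0.006,0.13,-0.01,-0.005,0,0.15,-0.002,0.006,0.149,-0.01,-0.005,0,0.15,-0.002,0.006,0.149,-0.01,-0.005,0,0.15,-0.002,0.006,0.149,-0.01,-0.005,0,0.15,-0.002,0.006,0.149,-0.01,-0.005,0,0.15,-0.002,0.006,0.149,-0.01,-0.005,0,0.15]}}

```text
time: 32.6
tool_pos: [567.6, -220.0, 81.4]
tcp_rot: [-3.141, 0.0, 1.596]
contact_force: [-0.1, -0.7, -1.2]
grip_width: 23.9
```

```bash
python3 -c "
from h import *
c=get_calibration('wrist')
snap('wrist','w25')
np.save('w25c.npy',c,allow_pickle=True)
plan((567.3,-220,80.4,91.5))
snap('scene','s5')
im=cv2.imread('pics/w25.png');cv2.imwrite('pics/c19.png',cv2.resize(im[0:230,170:350],None,fx=2.6,fy=2.6,interpolation=cv2.INTER_CUBIC))
im=cv2.imread('pics/s5.png');cv2.imwrite('pics/c20.png',cv2.resize(im[130:240,170:300],None,fx=5,fy=5,interpolation=cv2.INTER_CUBIC))"
```

```text
t 32.65 pos [ 567.5 -220.    81.2] rpy [-180.     0.    91.4] w 24.1 F [-0.8 -0.3 -1.1]
(567.3, -220, 80.4, 91.5) -> [0.0, -0.0005, 0.002] [-0.001, 0.001, -0.003]
```

View pics/c19.png

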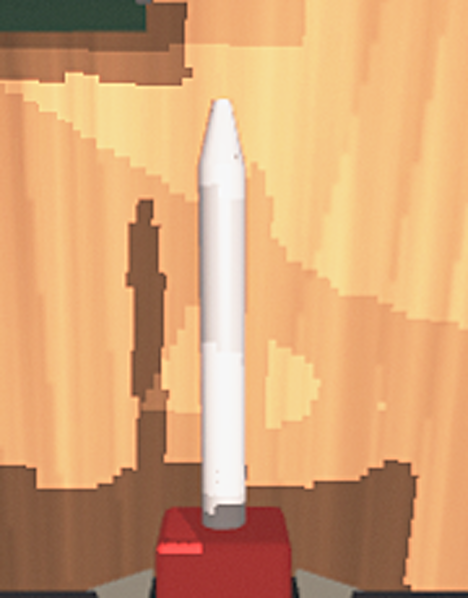

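View pics/c20.png

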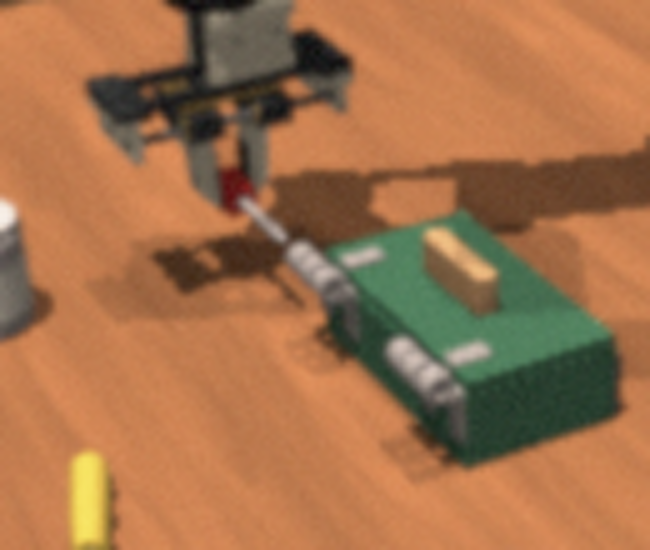

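Call:
{"method": "carry_out", "body": {"moves": [0.01,-0.0005,0.002,0,0,0,0.15,0.02,-0.0005,0.002,0,0,0,0.15,0.03,-0.0005,0.002,0,0,0,0.15,0.037,-0.0005,0.002,0,0,0,0.15,0.037,-0.0005,0.002,0,0,0,0.15,0.037,-0.0005,0.002,0,0,0,0.15,0.037,-0.0005,0.002,0,0,0,0.15,0.037,-0.0005,0.002,0,0,0,0.15]}}

```text
time: 33.5
tool_pos: [566.8, -205.3, 80.2]
tcp_rot: [-3.141, 0.0, 1.595]
contact_force: [-0.3, -0.4, -0.0]
grip_width: 23.8
```

```bash
python3 -c "
from h import *
c=get_calibration('wrist')
snap('wrist','w26')
np.save('w26c.npy',c,allow_pickle=True)
plan((567,-205,80.4,91.5))
im=cv2.imread('pics/w26.png');cv2.imwrite('pics/c21.png',cv2.resize(im[0:110,190:330],None,fx=5.3,fy=5.3,interpolation=cv2.INTER_CUBIC))"
```

```text
t 33.55 pos [ 566.8 -205.3   80.2] rpy [-180.     0.    91.4] w 23.8 F [ 0.4 -0.8 -0.6]
(567, -205, 80.4, 91.5) -> [0.0008, 0.0004, -0.0005] [-0.001, 0.0, -0.003]
```

View pics/c21.png

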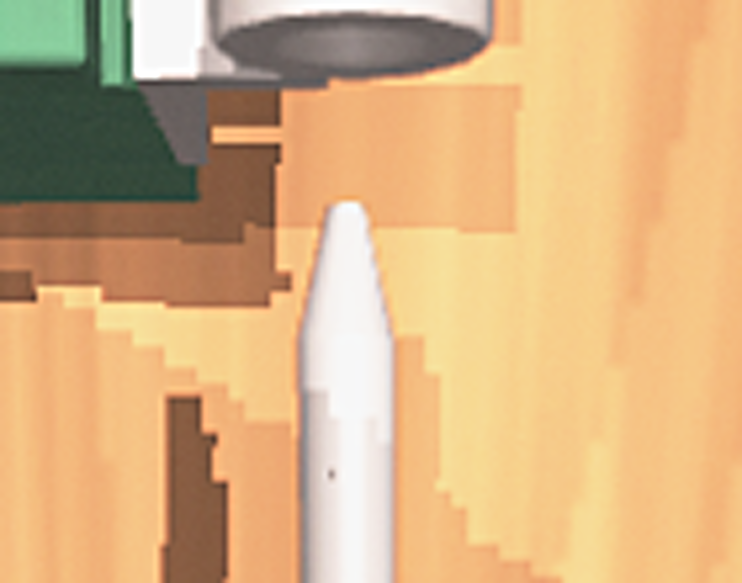

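The pin is in line with the bore within 0.5 mm: tip at column 346, barrel middle at 352. Tip gap is about 12.5 mm. I insert in steps.

Call:
{"method": "carry_out", "body": {"moves": [0.012,0.001,-0.0005,0,0,0,0.15,0.024,0.001,-0.0005,0,0,0,0.15,0.036,0.001,-0.0005,0,0,0,0.15,0.048,0.001,-0.0005,0,0,0,0.15,0.06,0.001,-0.0005,0,0,0,0.15,0.07,0.001,-0.0005,0,0,0,0.15,0.075,0.001,-0.0005,0,0,0,0.15,0.075,0.001,-0.0005,0,0,0,0.15]}}

```text
time: 34.35
tool_pos: [566.5, -175.0, 80.5]
tcp_rot: [-3.141, 0.0, 1.596]
contact_force: [-0.3, -0.1, -0.7]
grip_width: 24.0
```

```bash
python3 -c "
from h import *
snap('wrist','w27')
plan((566.5,-175,80.4,91.5))
im=cv2.imread('pics/w27.png');cv2.imwrite('pics/c22.png',cv2.resize(im[0:220,170:350],None,fx=2.7,fy=2.7,interpolation=cv2.INTER_CUBIC))"
```

```text
t 34.4 pos [ 566.5 -175.2   80.4] rpy [-180.     0.    91.4] w 24.1 F [ 0.7  0.8 -1.1]
(566.5, -175, 80.4, 91.5) -> [0.0006, -0.0001, 0.0001] [-0.001, 0.001, -0.002]
```

View pics/c22.png

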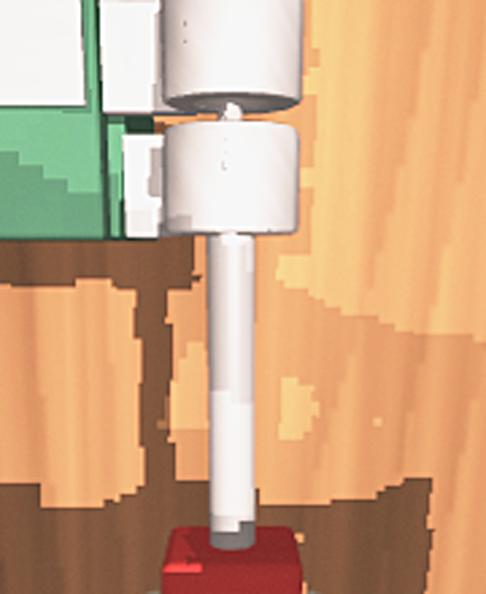

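Tip is through the outer barrel with no side force. I continue.

Call:
{"method": "carry_out", "body": {"moves": [0.015,0,0,0,0,0,0.15,0.03,0,0,0,0,0,0.15,0.045,0,0,0,0,0,0.15,0.06,0,0,0,0,0,0.15,0.075,0,0,0,0,0,0.15,0.09,0,0,0,0,0,0.15,0.105,0,0,0,0,0,0.15,0.115,0,0,0,0,0,0.15]}}

```text
time: 35.2
tool_pos: [565.4, -128.6, 80.4]
tcp_rot: [-3.141, 0.0, 1.596]
contact_force: [0.5, 0.3, -1.6]
grip_width: 24.0
```

```bash
python3 -c "
from h import *
snap('wrist','w28')
plan((566.5,-175,80.4,91.5))
im=cv2.imread('pics/w28.png');cv2.imwrite('pics/c22.png',cv2.resize(im[0:220,170:350],None,fx=2.7,fy=2.7,interpolation=cv2.INTER_CUBIC))"
```

```text
t 35.25 pos [ 565.3 -128.2   80.4] rpy [-179.9   -0.    91.5] w 23.6 F [ 0.4  1.1 -1.2]
(566.5, -175, 80.4, 91.5) -> [-0.1171, 0.0, 0.0001] [-0.002, -0.0, -0.001]
```

View pics/c22.png

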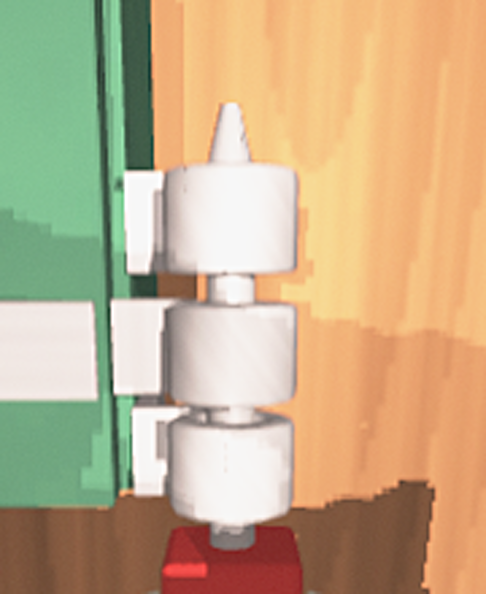

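Through all three barrels, with about 7 mm to go.

Call:
{"method": "carry_out", "body": {"moves": [0.006,0,0,0,0,0,0.15,0.01,0,0,0,0,0,0.15,0.014,0,0,0,0,0,0.15,0.016,0,0,0,0,0,0.15,0.018,0,0,0,0,0,0.15,0.019,0,0,0,0,0,0.15,0.019,0,0,0,0,0,0.15,0.019,0,0,0,0,0,0.15]}}

```text
time: 36.05
tool_pos: [565.1, -122.2, 80.5]
tcp_rot: [-3.141, 0.002, 1.596]
contact_force: [0.1, -7.1, -1.2]
grip_width: 23.9
```

```bash
python3 -c "
from h import *
snap('wrist','w29')
plan((566.5,-175,80.4,91.5))
im=cv2.imread('pics/w29.png');cv2.imwrite('pics/c23.png',cv2.resize(im[0:220,170:350],None,fx=2.7,fy=2.7,interpolation=cv2.INTER_CUBIC))"
```

```text
t 36.1 pos [ 565.2 -122.3   80.5] rpy [-1.80e+02  1.00e-01  9.14e+01] w 24.0 F [-1.3 -7.1 -2.4]
(566.5, -175, 80.4, 91.5) -> [-0.1319, -0.0, 0.0005] [-0.001, 0.004, -0.002]
```

View pics/c23.png

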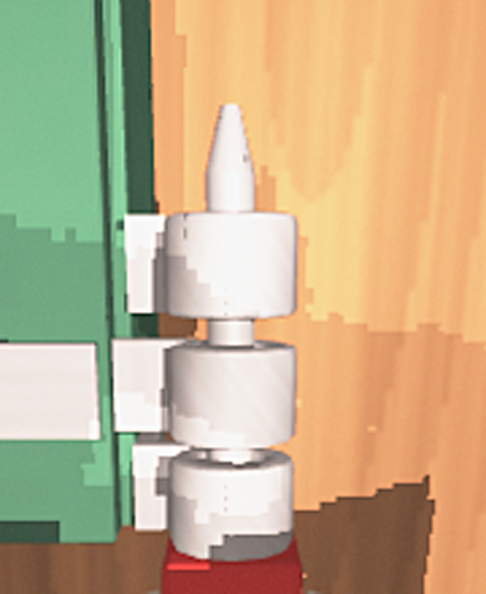

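Pin A is home: the grip touches the barrel with 7 N of push, and the tip stands out beyond the inner barrel. I release and rise.

Call:
{"method": "carry_out", "body": {"moves": [0,0,0,0,0,0,0.42,0,0,0,0,0,0,0.42,0,0,0,0,0,0,0.42,0,0,0,0,0,0,0.42,0,0,-0.03,0,0,0,0.42,0,0,-0.1,0,0,0,0.42,0,0,-0.2,0,0,0,0.42,0,0,-0.3,0,0,0,0.42]}}

```text
time: 36.9
tool_pos: [564.9, -121.7, 202.5]
tcp_rot: [-3.141, 0.002, 1.596]
contact_force: [0.9, -1.0, -1.0]
grip_width: 38.8
```

```bash
python3 -c "
from h import *
capture('wrist');snap('wrist','w30')
plan((550,100,220,90),(560,260,220,87))"
```

```text
t 37.0 pos [ 568.  -122.7  207.5] rpy [179.4   0.4  91.5] w 38.5 F [ 0.8 -0.3 -0.7]
(550, 100, 220, 90) -> [0.5575, -0.0305, -0.0351] [0.021, 0.012, 0.049]
(560, 260, 220, 87) -> [0.9567, 0.0047, -0.0373] [0.021, 0.012, 0.149]
```

View pics/w30.png

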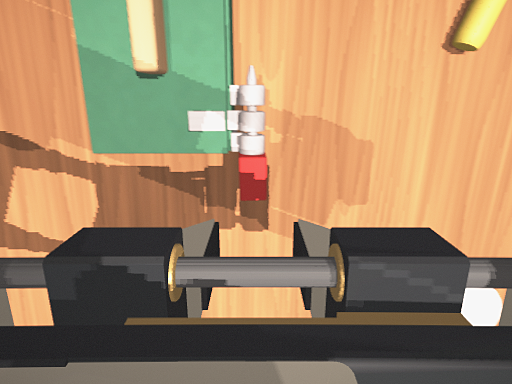

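Pin A sits home at (254,178). Now pin B.

Call:
{"method": "carry_out", "body": {"moves": [0.12,0,-0.035,0,0,0.02,0.5,0.24,0,-0.035,0,0,0.04,0.5,0.36,0,-0.035,0.01,0.01,0.06,0.5,0.48,0,-0.035,0.01,0.01,0.08,0.5,0.6,0,-0.035,0.02,0.012,0.1,0.5,0.72,0,-0.035,0.02,0.012,0.12,0.5,0.84,0,-0.035,0.02,0.012,0.14,0.5,0.9,0,-0.035,0.02,0.012,0.149,0.5]}}

```text
time: 37.8
tool_pos: [557.7, 241.2, 219.5]
tcp_rot: [3.141, -0.001, 1.521]
contact_force: [-0.7, -0.9, 0.6]
grip_width: 46.0
```

```bash
python3 -c "
from h import *
capture('wrist');capture('wrist')
c=get_calibration('wrist')
snap('wrist','w31')
np.save('w31c.npy',c,allow_pickle=True)
plan((560,323,110,84))
im=cv2.imread('pics/w31.png');cv2.imwrite('pics/c24.png',cv2.resize(im[30:230,180:350],None,fx=3,fy=3,interpolation=cv2.INTER_CUBIC))"
```

```text
t 37.95 pos [558.1 238.8 219.2] rpy [180.   -0.   87.2] w 45.9 F [ 0.1 -0.4  0.9]
(560, 323, 110, 84) -> [0.2105, -0.0058, 0.273] [0.001, -0.0, 0.106]
```

View pics/c24.png

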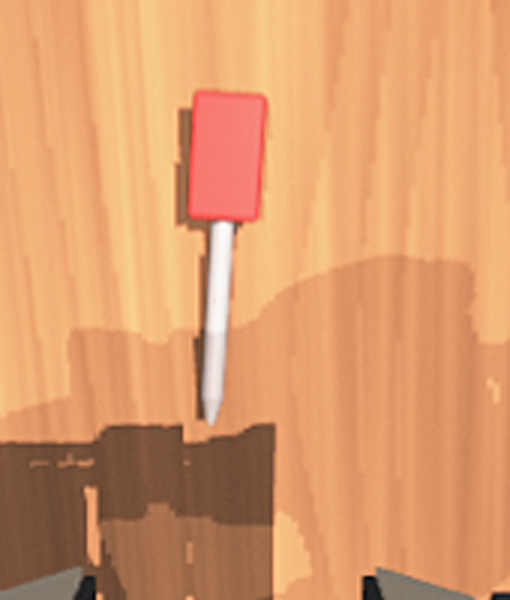

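```bash
python3 - <<'E'
from fitchest import *
c=np.load('w31c.npy',allow_pickle=True).item()
f=lambda xy:(180+(xy[0]+.5)/3-.5,30+(xy[1]+.5)/3-.5)
pts=[f(p) for p in [(194,90),(266,95),(259,219),(189,216),(210,424)]]
P=[(-20,-12,24),(-20,12,24),(20,12,24),(20,-12,24),(92,0,12)]
for z0 in ([560,323,-1.67],[560,323,-1.67,0]):
    x,r=fit(c,pts,P,z0); print(x,np.degrees(x[2])+180,r.round(1).tolist())
E
```

```text
[560.51166884 324.96443061  -1.6821352 ] 83.62075246672175 [[-0.3, -0.6], [0.7, -0.6], [0.0, 1.0], [-0.7, 0.5], [0.3, -0.3]]
[560.50397751 324.96677268  -1.68211245  -2.33796868] 83.6220560211824 [[-0.2, -0.3], [0.6, -0.3], [-0.1, 1.0], [-0.6, 0.4], [0.3, -0.8]]
```

```bash
python3 -c "
from h import *
plan((561,322.5,110,83.6),(561,322.5,20,83.6))"
```

```text
t 37.95 pos [558.1 238.8 219.2] rpy [180.   -0.   87.2] w 45.9 F [ 0.1 -0.4  0.9]
(561, 322.5, 110, 83.6) -> [0.2094, -0.0032, 0.273] [0.001, -0.0, 0.119]
(561, 322.5, 20, 83.6) -> [0.2094, -0.0033, 0.498] [0.001, -0.0, 0.119]
```

Call:
{"method": "carry_out", "body": {"moves": [0.1,0,0.1,0,0,0.119,0.5,0.18,-0.003,0.2,0,0,0.119,0.5,0.209,-0.003,0.273,0,0,0.119,0.5,0.209,-0.003,0.3,0,0,0.119,0.5,0.209,-0.003,0.38,0,0,0.119,0.5,0.209,-0.003,0.45,0,0,0.119,0.5,0.209,-0.003,0.49,0,0,0.119,0.5,0.209,-0.003,0.497,0,0,0.119,0.5]}}

```text
time: 38.75
tool_pos: [560.8, 320.6, 19.2]
tcp_rot: [-3.14, 0.002, 1.458]
contact_force: [0.1, -0.0, 0.3]
grip_width: 45.6
```

```bash
python3 -c "
from h import *
snap('wrist','w32')
plan((561,322.5,20,83.6))"
```

```text
t 38.8 pos [561.4 321.1  20.2] rpy [-180.     0.    83.5] w 46.0 F [-0.9 -0.4 -0.4]
(561, 322.5, 20, 83.6) -> [0.0034, -0.0013, 0.0004] [-0.001, 0.001, -0.002]
```

View pics/w32.png

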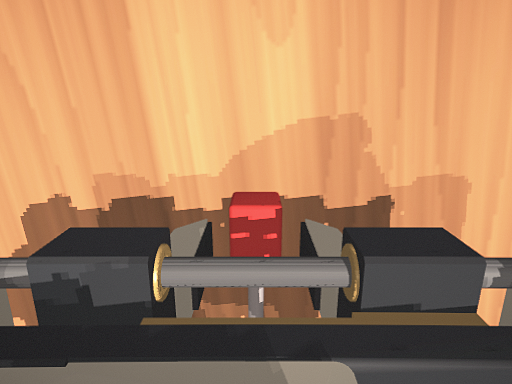

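Pin B's grip is centred between the jaws. I close.

Call:
{"method": "carry_out", "body": {"moves": [0.003,-0.001,-0.001,0,0,0,0.15,0.003,-0.001,-0.001,0,0,0,0.15,0.003,-0.001,-0.001,0,0,0,0.15,0.003,-0.001,-0.001,0,0,0,0.15,0.003,-0.001,-0.001,0,0,0,0.15,0.003,-0.001,-0.001,0,0,0,0.15,0.003,-0.001,-0.001,0,0,0,0.15,0.003,-0.001,-0.001,0,0,0,0.15]}}

```text
time: 39.6
tool_pos: [561.7, 322.6, 21.8]
tcp_rot: [3.14, -0.0, 1.458]
contact_force: [-0.2, -0.4, 6.8]
grip_width: 23.7
```

```bash
python3 -c "
from h import *
plan((561,322.5,140,83.6),(555.8,235,140,91.5))"
```

```text
t 39.6 pos [561.7 322.6  21.8] rpy [179.9  -0.   83.5] w 23.7 F [-0.2 -0.4  6.8]
(561, 322.5, 140, 83.6) -> [-0.0004, -0.0013, -0.2955] [0.002, -0.0, -0.002]
(555.8, 235, 140, 91.5) -> [-0.2192, 0.0104, -0.2955] [0.002, -0.0, -0.265]
```

Call:
{"method": "carry_out", "body": {"moves": [0,0,-0.08,0,0,0,0.15,0,0,-0.18,0,0,0,0.15,0,0,-0.27,0,0,-0.03,0.15,-0.05,0.002,-0.295,0,0,-0.1,0.15,-0.12,0.006,-0.295,0,0,-0.18,0.15,-0.18,0.01,-0.295,0,0,-0.24,0.15,-0.219,0.01,-0.295,0,0,-0.265,0.15,-0.219,0.01,-0.295,0,0,-0.265,0.15]}}

```text
time: 40.4
tool_pos: [555.5, 233.4, 139.9]
tcp_rot: [3.141, 0.001, 1.595]
contact_force: [-0.0, 0.2, -1.3]
grip_width: 23.5
```

```bash
python3 -c "
from h import *
capture('wrist');snap('wrist','w33')
plan((555.6,235,80.8,91.5))"
```

```text
t 40.5 pos [555.7 235.3 139.9] rpy [179.9  -0.   91.4] w 23.6 F [ 0.1  0.3 -1.5]
(555.6, 235, 80.8, 91.5) -> [-0.0009, -0.0005, 0.1477] [0.002, -0.001, -0.002]
```

View pics/w33.png

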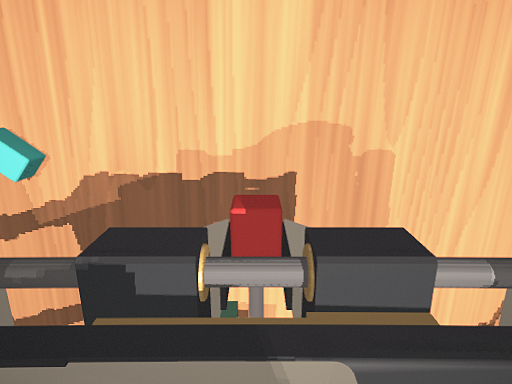

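Call:
{"method": "carry_out", "body": {"moves": [-0.001,0,0.05,0,0,0,0.15,-0.001,0,0.1,0,0,0,0.15,-0.001,0,0.13,0,0,0,0.15,-0.001,0,0.148,0,0,-0.002,0.15,-0.001,0,0.148,0,0,-0.002,0.15,-0.001,0,0.148,0,0,-0.002,0.15,-0.03,0,0.148,0,0,-0.002,0.15,-0.045,0,0.148,0,0,-0.002,0.15]}}

```text
time: 41.3
tool_pos: [556.7, 216.4, 81.4]
tcp_rot: [3.139, -0.0, 1.597]
contact_force: [1.2, 0.5, -1.6]
grip_width: 23.5
```

```bash
python3 -c "
from h import *
capture('scene');c=get_calibration('scene');snap('scene','s6');snap('top','t6')
plan((556.1,218,80.8,91.5))
# projected axis & expected pin tip
import numpy as np
ax=lambda y:(565.1-.0267*(y+122),y,71)
print(w2pix(c,[ax(216),ax(125),ax(108),ax(30)]))
im=cv2.imread('pics/s6.png');cv2.imwrite('pics/c25.png',cv2.resize(im[150:270,200:320],None,fx=5,fy=5,interpolation=cv2.INTER_CUBIC))
im=cv2.imread('pics/t6.png');cv2.imwrite('pics/c26.png',cv2.resize(im[160:220,200:320],None,fx=6,fy=6,interpolation=cv2.INTER_CUBIC))"
```

```text
t 41.45 pos [556.6 216.6  81.2] rpy [179.9  -0.   91.4] w 24.0 F [-0.1  1.1 -1.1]
(556.1, 218, 80.8, 91.5) -> [0.0035, -0.0011, 0.001] [0.004, -0.001, -0.003]
[[274.35032075 222.69487097]
 [259.59294866 208.66844928]
 [257.00782469 206.21160744]
 [245.76632758 195.52877449]]
```

View pics/c25.png

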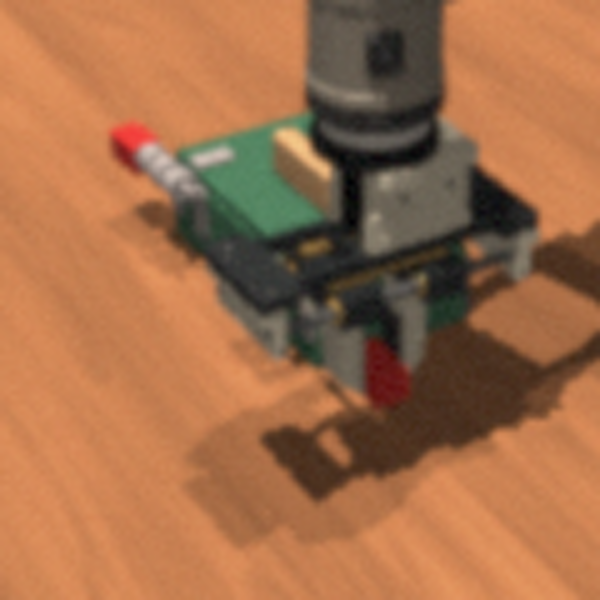

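View pics/c26.png

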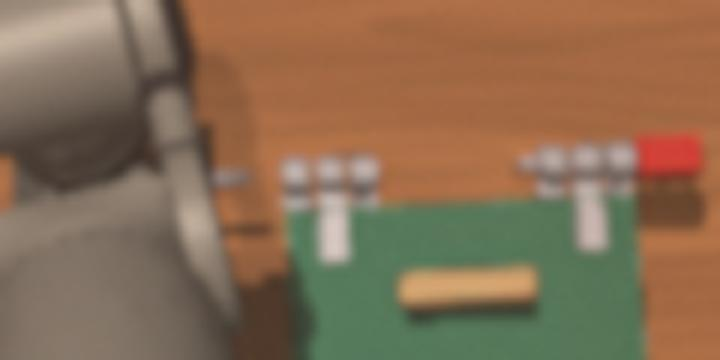

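Top view: the pin B tip (248,178) is on the axis line extended from the left barrels, within about 1 mm. I insert slowly and watch the force.

Call:
{"method": "carry_out", "body": {"moves": [-0.012,-0.001,0.001,0.003,0,-0.002,0.15,-0.024,-0.001,0.001,0.003,0,-0.002,0.15,-0.036,-0.001,0.001,0.003,0,-0.002,0.15,-0.046,-0.001,0.001,0.003,0,-0.002,0.15,-0.056,-0.001,0.001,0.003,0,-0.002,0.15,-0.065,-0.001,0.001,0.003,0,-0.002,0.15,-0.07,-0.001,0.001,0.003,0,-0.002,0.15,-0.07,-0.001,0.001,0.003,0,-0.002,0.15]}}

```text
time: 42.25
tool_pos: [556.9, 188.3, 80.8]
tcp_rot: [3.141, -0.001, 1.596]
contact_force: [-0.6, -0.0, -1.3]
grip_width: 23.7
```

```bash
python3 -c "
from h import *
snap('top','t7')
plan((557.6,160,80.8,91.5))
im=cv2.imread('pics/t7.png');cv2.imwrite('pics/c26.png',cv2.resize(im[160:220,200:320],None,fx=6,fy=6,interpolation=cv2.INTER_CUBIC))"
```

```text
t 42.3 pos [556.9 188.5  80.8] rpy [180.   -0.   91.5] w 23.7 F [-0.2 -0.4 -1. ]
(557.6, 160, 80.8, 91.5) -> [-0.0713, -0.0001, -0.0001] [0.001, -0.001, -0.001]
```

View pics/c26.png

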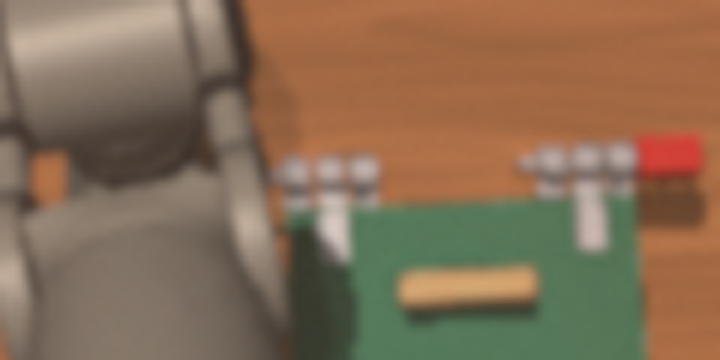

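No force with the tip inside the outer barrel. I continue.

Call:
{"method": "carry_out", "body": {"moves": [-0.014,0,0,0,0,0,0.15,-0.028,0,0,0,0,0,0.15,-0.042,0,0,0,0,0,0.15,-0.056,0,0,0,0,0,0.15,-0.07,0,0,0,0,0,0.15,-0.084,0,0,0,0,0,0.15,-0.098,0,0,0,0,0,0.15,-0.11,0,0,0,0,0,0.15]}}

```text
time: 43.1
tool_pos: [558.0, 144.0, 80.7]
tcp_rot: [3.141, -0.001, 1.596]
contact_force: [0.1, 0.8, -0.6]
grip_width: 23.7
```

```bash
python3 -c "
from h import *
plan((558.2,134,80.8,91.5),(558.4,126,80.8,91.5))"
```

```text
t 43.1 pos [558.  144.   80.7] rpy [180.   -0.   91.5] w 23.7 F [ 0.1  0.8 -0.6]
(558.2, 134, 80.8, 91.5) -> [-0.025, -0.0002, -0.0002] [0.001, -0.001, -0.001]
(558.4, 126, 80.8, 91.5) -> [-0.045, -0.0002, -0.0002] [0.001, -0.001, -0.001]
```

Call:
{"method": "carry_out", "body": {"moves": [-0.012,0,0,0,0,0,0.15,-0.022,0,0,0,0,0,0.15,-0.03,0,0,0,0,0,0.15,-0.034,0,0,0,0,0,0.15,-0.037,0,0,0,0,0,0.15,-0.039,0,0,0,0,0,0.15,-0.039,0,0,0,0,0,0.15,-0.039,0,0,0,0,0,0.15]}}

```text
time: 43.9
tool_pos: [558.4, 128.5, 80.8]
tcp_rot: [3.141, -0.001, 1.596]
contact_force: [-0.7, -0.8, -0.4]
grip_width: 23.5
```

No contact yet. I push a few mm more.

Call:
{"method": "carry_out", "body": {"moves": [-0.003,0,0,0,0,0,0.15,-0.005,0,0,0,0,0,0.15,-0.007,0,0,0,0,0,0.15,-0.009,0,0,0,0,0,0.15,-0.01,0,0,0,0,0,0.15,-0.01,0,0,0,0,0,0.15,-0.01,0,0,0,0,0,0.15,-0.01,0,0,0,0,0,0.15]}}

```text
time: 44.7
tool_pos: [558.4, 127.4, 80.8]
tcp_rot: [3.141, -0.005, 1.596]
contact_force: [0.3, 13.5, -0.8]
grip_width: 23.7
```

```bash
python3 -c "
from h import *
snap('top','t8')
plan((558.2,134,80.8,91.5))
im=cv2.imread('pics/t8.png');cv2.imwrite('pics/c27.png',cv2.resize(im[160:220,200:320],None,fx=6,fy=6,interpolation=cv2.INTER_CUBIC))"
```

```text
t 44.75 pos [558.4 127.4  80.8] rpy [179.9  -0.3  91.5] w 23.8 F [ 0.2 13.1 -0.7]
(558.2, 134, 80.8, 91.5) -> [0.0165, -0.0002, 0.0001] [0.002, -0.009, -0.001]
```

View pics/c27.png

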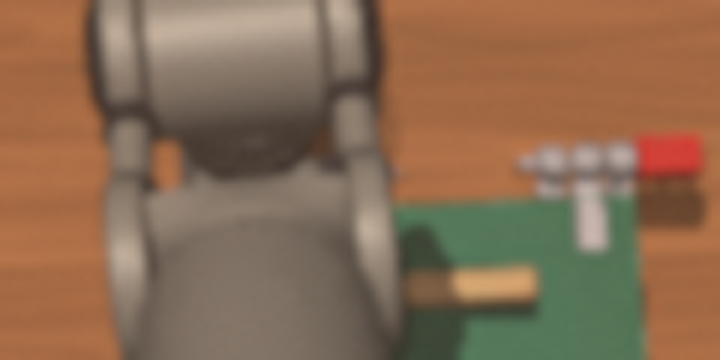

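Firm stop at y 127.4 with 13 N, against the expected home of 127.8. I release and rise.

Call:
{"method": "carry_out", "body": {"moves": [0.001,0,0,0,0,0,0.15,0.001,0,0,0,0,0,0.42,0.001,0,0,0,0,0,0.42,0.001,0,0,0,0,0,0.42,0.001,0,0,0,0,0,0.42,0.001,0,0,0,0,0,0.42,0.001,0,-0.05,0,0,0,0.42,0.001,0,-0.15,0,0,0,0.42]}}

```text
time: 45.55
tool_pos: [556.4, 127.1, 138.6]
tcp_rot: [-3.136, -0.004, 1.596]
contact_force: [0.1, -0.7, -0.2]
grip_width: 38.2
```

Call:
{"method": "carry_out", "body": {"moves": [0,0,-0.1,0,0,0,0.42,-0.05,-0.02,-0.2,0,0,0,0.42,-0.15,-0.06,-0.3,0,0,0,0.42,-0.25,-0.1,-0.35,0,0,0,0.42,-0.35,-0.12,-0.35,0,0,0,0.42,-0.37,-0.12,-0.35,0,0,0,0.42,-0.37,-0.12,-0.35,0,0,0,0.42,-0.37,-0.12,-0.35,0,0,0,0.42]}}

```text
time: 46.35
tool_pos: [513.0, -21.9, 277.8]
tcp_rot: [-3.135, -0.005, 1.596]
contact_force: [0.3, 1.1, -0.9]
grip_width: 38.3
```

```bash
python3 -c "
from h import *
capture('wrist')
c=get_calibration('wrist')
snap('wrist','w40');snap('scene','s40')
np.save('w40c.npy',c,allow_pickle=True)
plan((558.2,134,80.8,91.5))
im=cv2.imread('pics/s40.png');cv2.imwrite('pics/c28.png',cv2.resize(im[140:250,190:310],None,fx=5,fy=5,interpolation=cv2.INTER_CUBIC))"
```

```text
t 46.5 pos [513.1 -21.3 277.7] rpy [-179.6   -0.3   91.6] w 38.5 F [0.6 0.  0.1]
(558.2, 134, 80.8, 91.5) -> [0.3827, 0.1266, 0.4933] [-0.013, -0.009, 0.002]
```

View pics/w40.png

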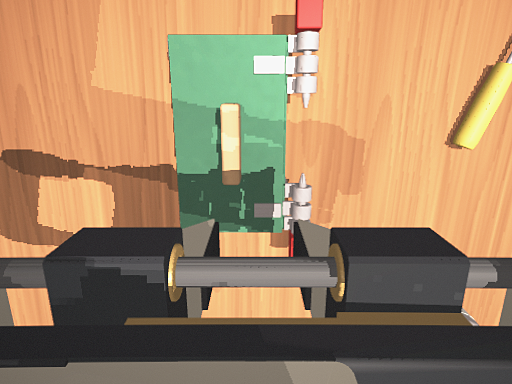

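View pics/c28.png

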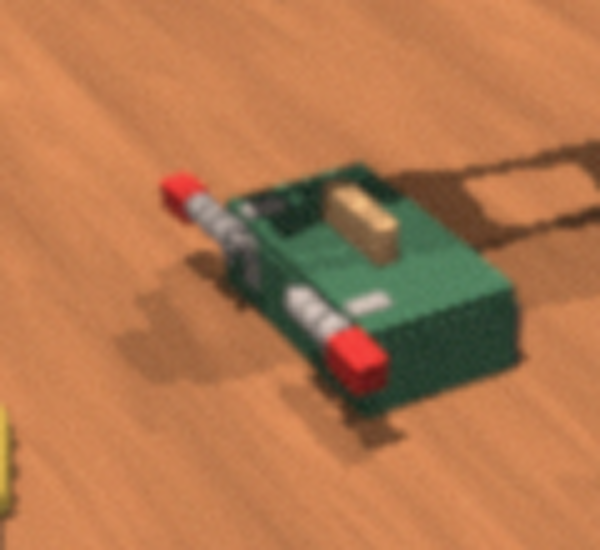

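Both pins are in, and both tips stand beyond the inner barrels at (306,107) and (302,173). I check the numbers.

```bash
python3 -c "
from h import *
c=np.load('w40c.npy',allow_pickle=True).item()
im=cv2.imread('pics/w40.png');cv2.imwrite('pics/c29.png',cv2.resize(im[0:240,270:340],None,fx=2.5,fy=2.5,interpolation=cv2.INTER_CUBIC))
a=pix2w(c,(306,107.5),68);b=pix2w(c,(302.5,172.5),68)
Rz=R.from_euler('z',-.0267)
for p in (a,b): print(Rz.apply(p-np.array([483,3.3,0])).round(1))
print('tip distance',np.linalg.norm(a-b))"
```

```text
[79.4 34.5 68. ]
[ 78.4 -34.9  68. ]
tip distance 69.39568209077082
```

View pics/c29.png

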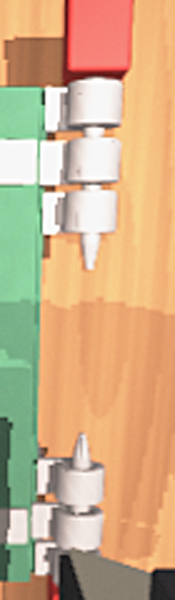

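Tips measure at chest y +34.5 and -34.9 (limits 27.5 to 39.5) and x 79.4 and 78.4 (limits 72 to 84). Everything is let go and clear, so I hand in.

```bash
python3 -c "
from h import *
print(close_job())"
```

```text
the job is handed in; nothing more can be done
None
```

The job is done and handed in at about 46.5 s; no verdict was reported. All four fittings (bush, cap, sleeve, coupling) are in the chest, the lid is seated, and a red-handled pin is home in each hinge end. The arm is clear of everything.

- **Pins:** Pin A went into the right end and stopped against the barrel with about 7 N. Pin B went into the left end and stopped with about 13 N.
- **Last pictures:** The lid lies flat with all six barrels in line. The pin tips measure at chest y +34.5 and −34.9 mm (limits 27.5 to 39.5) and x 79.4 and 78.4 mm (limits 72 to 84).
- **Disagreements:** The wrist camera read about 3 mm low in height and about 3 mm high in y against the top camera and the touch points. I worked with relative measurements, so this cancelled. Nominal tip y is ±33 mm, and the 1.5 to 2 mm difference is about two pixels.
- **Not measured:** I did not measure the pin tips' height separately; I assumed it from the axis height and an insertion without side force. I did not check the bystanders' positions at the end; nothing went near the tin or the screwdriver, and the gripper stayed clear of the glue bottle.

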